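Gang the orange-topped post blocks on the magnetic plate

TASK

Lift the orange-topped post blocks out of the packed crate, leaving the plain grey ones in it, and stand them on the magnetic plate with the one that is already there: one closed row, posts towards you, every block flush against its neighbour and the back fence, the first one against the end stop. When the row is closed, press the green hold key just until it clicks and no further, and let it go; do not press the red release key, and leave the row closed.

Things in the scene. Friction and masses are not known exactly. Their poses are not given: they have to be found in the camera images.
- marked_0_post (a point): Orange-topped block loose on the magnetic plate. Steel block 34 x 82 x 18 mm, 0.4 kg, with a round post 22 mm thick, straight up to 51 mm and 57 mm high over the underside. Point: on the post's axis, 35 mm above the underside. z up; y along the 82 mm length: block ends 21 mm from the point at -y, 61 mm at +y (plain end), sides 17 mm off in x. Grasp the post along y.
- marked_1_post (a point): Orange-topped block in the crate, or absent. Steel block 34 x 82 x 18 mm, 0.4 kg, with a round post 22 mm thick, straight up to 51 mm and 57 mm high over the underside. Point: on the post's axis, 35 mm above the underside. z up; y along the 82 mm length: block ends 21 mm from the point at -y, 61 mm at +y (plain end), sides 17 mm off in x. Grasp the post along y.
- marked_2_post (a point): Orange-topped block in the crate, or absent. Steel block 34 x 82 x 18 mm, 0.4 kg, with a round post 22 mm thick, straight up to 51 mm and 57 mm high over the underside. Point: on the post's axis, 35 mm above the underside. z up; y along the 82 mm length: block ends 21 mm from the point at -y, 61 mm at +y (plain end), sides 17 mm off in x. Grasp the post along y.
- marked_3_post (a point): Orange-topped block in the crate, or absent. Steel block 34 x 82 x 18 mm, 0.4 kg, with a round post 22 mm thick, straight up to 51 mm and 57 mm high over the underside. Point: on the post's axis, 35 mm above the underside. z up; y along the 82 mm length: block ends 21 mm from the point at -y, 61 mm at +y (plain end), sides 17 mm off in x. Grasp the post along y.
- plain_1_post (a point): Post of a plain grey block (no orange paint) in the crate: the same shape, point and axes as the orange-topped ones; it stays there
- plain_2_post (a point): Post of a plain grey block (no orange paint) in the crate: the same shape, point and axes as the orange-topped ones; it stays there
- plain_3_post (a point): Post of a plain grey block (no orange paint) in the crate: the same shape, point and axes as the orange-topped ones; it stays there
- plain_4_post (a point): Post of a plain grey block (no orange paint) in the crate: the same shape, point and axes as the orange-topped ones; it stays there
- plain_5_post (a point): Post of a plain grey block (no orange paint) in the crate: the same shape, point and axes as the orange-topped ones; it stays there
- plain_6_post (a point): Post of a plain grey block (no orange paint) in the crate: the same shape, point and axes as the orange-topped ones; it stays there
- plain_7_post (a point): Post of a plain grey block (no orange paint) in the crate: the same shape, point and axes as the orange-topped ones; it stays there
- row_corner (a point): Inner corner of the fixed magnetic plate (brass-striped steel, top 32 mm up), on its top face. x to the back fence (away from the robot), y along the row. Fence face x = 0, end stop face y = 0, both 14 mm high; top reaches to x = -138, y = 185 mm. Blocks fully home have their posts at x = -61 mm, y = 17, 51, 85, .. mm, their y axes along this x
- crate_floor (a point): Middle of the inner floor (8 mm up) of the fixed plywood crate, inside 165 x 172 mm, walls 16 mm above that floor, 9 mm thick. x away from the robot, y left. Blocks stand in two rows of five, 82.4 mm apart in x, 34.3 mm in y, touching each other and the walls, posts towards -x
- green_key_top (a point): Centre of the top of the green hold key, a 28 mm disc standing 11 mm above the control unit's face, beyond the plate's end stop; goes down with the key. Axes as row_corner's. Press straight down
- red_key_top (a point): Centre of the top of the red release key, a 28 mm disc standing 11 mm above the control unit's face, beyond the plate's end stop; goes down with the key. Axes as row_corner's. 58 mm nearer the robot than the green one; leave it alone
- green_key (a joint): Travel of the green hold key, m: 0 free, 0.008 bottomed; springs back. Tactile dome: the force rises to 4.5 N at 1.8 mm, falls at the click to 2.6 N at 4.3 mm, then rises to 5 N at 5.6 mm and 10 N at 6.5 mm. It has clicked at 3.3 mm; beyond 6.8 mm it is over-pressed
- red_key (a joint): Travel of the red release key, m: 0 free, 0.008 bottomed; built like the green one

How it is judged (in metres and radians):
On the way, in this order (a step that is already met when the one before it is completed fails the run):
1. all orange-topped blocks stand in one closed row on the plate, against the stop and the fence (z of marked_0_post in the frame of row_corner between 0.032 and 0.038 m and x of each of marked_0_post, marked_1_post, marked_2_post, marked_3_post in the frame of row_corner above -0.0635 m and y of each of marked_0_post, marked_1_post, marked_2_post, marked_3_post in the frame of row_corner below 0.123 m and angle between each of marked_0_post, marked_1_post, marked_2_post, marked_3_post's own z axis and vertical below 0.05 rad and angle between the y axis of each of marked_0_post, marked_1_post, marked_2_post, marked_3_post and the x axis of row_corner, either way round below 0.05 rad and (horizontal distance between marked_0_post and marked_1_post below 0.0358 m or horizontal distance between marked_0_post and marked_2_post below 0.0358 m or horizontal distance between marked_0_post and marked_3_post below 0.0358 m) and z of marked_1_post in the frame of row_corner between 0.032 and 0.038 m and (horizontal distance between marked_1_post and marked_0_post below 0.0358 m or horizontal distance between marked_1_post and marked_2_post below 0.0358 m or horizontal distance between marked_1_post and marked_3_post below 0.0358 m) and z of marked_2_post in the frame of row_corner between 0.032 and 0.038 m and (horizontal distance between marked_2_post and marked_0_post below 0.0358 m or horizontal distance between marked_2_post and marked_1_post below 0.0358 m or horizontal distance between marked_2_post and marked_3_post below 0.0358 m) and z of marked_3_post in the frame of row_corner between 0.032 and 0.038 m and (horizontal distance between marked_3_post and marked_0_post below 0.0358 m or horizontal distance between marked_3_post and marked_1_post below 0.0358 m or horizontal distance between marked_3_post and marked_2_post below 0.0358 m) and y of any of marked_0_post, marked_1_post, marked_2_post, marked_3_post in the frame of row_corner below 0.019 m), for 0.2 s.
2. the green hold key is pressed until it clicks (value of joint green_key above 0.0033 m), for 0.02 s.
At the end, for the whole second after the job is handed in: All orange-topped blocks upright and square on the plate (0.05 rad), within 2.5 mm of the fence, gaps under 1.8 mm, the first within 2 mm of the stop; plain blocks flat on the crate's floor (6 mm, 0.1 rad); both keys released (under 1 mm) (all of step 1 and z of plain_1_post in the frame of crate_floor between 0.03 and 0.041 m and horizontal distance between each of plain_1_post, plain_2_post, plain_3_post, plain_4_post, plain_5_post, plain_6_post, plain_7_post and crate_floor below 0.12 m and angle between each of plain_1_post, plain_2_post, plain_3_post, plain_4_post, plain_5_post, plain_6_post, plain_7_post's own z axis and vertical below 0.1 rad and z of plain_2_post in the frame of crate_floor between 0.03 and 0.041 m and z of plain_3_post in the frame of crate_floor between 0.03 and 0.041 m and z of plain_4_post in the frame of crate_floor between 0.03 and 0.041 m and z of plain_5_post in the frame of crate_floor between 0.03 and 0.041 m and z of plain_6_post in the frame of crate_floor between 0.03 and 0.041 m and z of plain_7_post in the frame of crate_floor between 0.03 and 0.041 m and value of joint each of green_key, red_key below 0.001 m); the robot touches nothing.
It fails at once if the green key is pressed past its click to more than 6.8 mm (value of joint green_key above 0.0068 m).
It fails at once if the red key is pressed (more than 1.5 mm) (value of joint red_key above 0.0015 m).
It fails at once if a plain block is heaved out of the crate (raised more than 20 mm) (z of any of plain_1_post, plain_2_post, plain_3_post, plain_4_post, plain_5_post, plain_6_post, plain_7_post in the frame of crate_floor above 0.055 m).
Of marked_1, marked_2, marked_3 only 2 to 3 are there at a start; the rules pass over those that are not, and their reading is None.
At some moment in a run one of marked_0 may be knocked a few centimetres aside while the robot is not near it.
It also fails if it takes over 210 s, if anything falls off the work surface, if the arm or the gripper's body presses on something with over 40 N, if the wrist force passes 120 N, or if a joint passes its speed limit or range.

ROBOT

A 7-joint arm with a two-finger parallel gripper is mounted at the origin on a cart in front of the work surface, level with it; the furniture and walls round the work are solid. World frame = base frame: x ahead of the robot, y to its left, z up, the work surface at z = 0. Lengths are in mm, angles in rad, forces in N, time in s.
With the tool pointing down it reaches from about 425 to 975 mm from the base axis. Payload 16.7 kg.
Tool frame: the origin (TCP) lies midway between the tips of the shut fingers; the grasp point (between the pads) lies 19 mm behind it; z points along the fingers, y is the direction in which the jaws open and shut (so a half turn about z gives the same grasp; the last joint's range is limited). The gripper opens to 85 mm and grips with 20 to 120 N. Pads are 22 mm wide; open, the fingers measure 114 mm over their backs; the gripper's body (76 mm by 85 mm) begins 54 mm behind the grasp point. The pads swing forward as they close: fully open they stand 13 mm farther back than shut.
Start: joints at [-1.359, 0.426, 0.074, 1.606, -0.034, 1.111, -0.067], TCP at [238.293, 631.5, 231.302] pointing down, gripper open.
Joint ranges: [-2.85, 2.85], [-0.5, 2.14], [-1.23, 1.37], [0.21, 2.46], [-1.02, 4.16], [0.16, 2.05], [-2.73, 2.73]. Speed limits (rad/s): [1.89, 1.89, 2.39, 2.39, 3.01, 3.01, 3.01].

INTERFACE

Orientations are given as a rotation vector (axis times angle).
In Python, from station import manip, grab_frame, camera_info gives the robot as it stands.
- The arm moves only by the tool send_rows, never from a script. Its argument "targets" is a list of rows, each a list of 7 numbers: the turn, a rotation vector about the tool's x, y, z scaled (see below), then the shift along the tool's x, y, z scaled (see below), then the closure, from 0 (fully open) to 1 (shut). In form: [[wx, wy, wz, tx, ty, tz, grip], ...]. A call has 1 to 12 rows; each row shifts and turns the commanded pose from where the row before left it, along the tool's axes as they then stand; what a row does not reach is not made up. The controller multiplies each number of a shift by 0.8 m and each number of a turn by pi rad. A row lasts 1/8 s, in which the tool goes at most 62.5 mm and 10.7 degrees, less where a joint would pass 70% of its speed; a pose out of reach is approached as far as the arm can. A call with a number of a shift or a turn outside -1 to 1 is refused whole. A call with a gripper value outside its range is refused whole. The fingers move at their own pace and stop on an object; "grip_force" is the grip in N (left out, the last holds). Time passes only in rows, so rows that do not move let the fingers close. It gives the time, the measured TCP pose, the force and the opening at its end, in the units of the state.
- manip.get_obs(): the state, without advancing time (a new reading comes with each control period).
- grab_frame(name): name is "scene" or "top" or "wrist"; returns the picture (420x560x3 uint8, red, green, blue); there is no depth.
- camera_info(name): a dict with "mtx" (3x3 intrinsics, pixels), "rvec" (rotation vector, rad) and "tvec" (3), from world to camera coordinates, as OpenCV has them. Camera axes: x right, y down, z forward; pixel columns grow to the right and rows downward; lengths in mm; the calibration is good to about 2 mm. A picture is of the moment at which its call begins: read the wrist's pose just before it. camera_info takes no time and is no camera call; for the wrist camera it gives the pose at the moment of the call.
- manip.sign_off(): hands the job in, once; it reports no verdict.
The state is a dict: "clock": time; "qpos": joint angles; "qd": joint speeds; "joint_torque": joint torques, N m; "position": TCP position; "eef_rot": TCP orientation; "wrist_force": force on the tool from outside, world axes, zero at the start; "moment": the same for the moment, N m; "opening": opening from 0.0 (shut) to 1.0 (fully open).
Only numpy, scipy, OpenCV 4.12 (cv2) and the standard library are available. Lean on these libraries where they do the work, as an engineer would, in place of code of your own. Each camera call takes 0.05 s, during which the arm holds its last target.

## Working session

There is one attempt and no reset: what is moved stays moved. The work goes in short steps, Python scripts to look and compute and a tool call to move; the robot and the scene stay as the last step left them, time stands still between calls to the robot, and variables do not carry over. Pictures are saved under pics/ and viewed, and the job is handed in when it is done.

Besides the shell and the picture viewer there is one more tool, called after "Emit:" as a command line: name --pt "numbers of a row" for each row, then --argument value for the rest. send_rows: Moves the arm, as the interface text tells. Shifts and turns lie within -1 to 1; 1 stands for 0.8 m of shift or pi rad of turn. Its arguments: {"type":"object","properties":{"targets":{"type":"array"},"grip_force":{"type":"number"}},"required":["targets"]}

```bash
mkdir -p pics; ls
python3 - <<'E'
from station import manip, grab_frame, camera_info
import cv2
print(manip.get_obs())
for n in ["scene","top","wrist"]:
    ci=camera_info(n); print(n,ci)
    cv2.imwrite(f"pics/{n}0.png",cv2.cvtColor(grab_frame(n),cv2.COLOR_RGB2BGR))
E
```

```text
pics
{'clock': 0.0, 'qpos': array([-1.35949782,  0.42676013,  0.07383187,  1.60665499, -0.03408873,
        1.11079146, -0.06710134]), 'qd': array([-0.00089452, -0.00060042,  0.00258418,  0.00080271, -0.00038969,
        0.00116943,  0.00132783]), 'joint_torque': array([ 4.98765748e-04, -9.49819350e+01,  3.76160190e+00, -4.63523662e+01,
        1.93989056e-02,  1.00576875e-02, -9.38969742e-05]), 'position': array([238.15830222, 631.12647308, 230.57009828]), 'eef_rot': array([-5.63665662e-01, -3.09047039e+00,  2.11722619e-03]), 'wrist_force': array([-0.43387796,  0.57394401, -0.68871391]), 'moment': array([-0.01388688,  0.03142452, -0.02584013]), 'opening': 1.0024350771859862}
scene {'mtx': array([[412.39312933,   0.        , 282.14981758],
       [  0.        , 412.39312933, 213.28231518],
       [  0.        ,   0.        ,   1.        ]]), 'rvec': array([ 1.92109886, -0.57719192,  0.40777505]), 'tvec': array([-434.91234346,  173.49159121,  963.15737553])}
top {'mtx': array([[471.11924224,   0.        , 275.12922694],
       [  0.        , 471.11924224, 205.19934487],
       [  0.        ,   0.        ,   1.        ]]), 'rvec': array([ 2.04398725, -2.18058782,  0.22997717]), 'tvec': array([  2.33670444, 509.62891038, 962.457947  ])}
wrist {'mtx': array([[343.94239744,   0.        , 286.3578257 ],
       [  0.        , 343.94239744, 211.74521021],
       [  0.        ,   0.        ,   1.        ]]), 'rvec': array([-2.37011879, -1.6384617 , -0.24727721]), 'tvec': array([-675.03505187,  -37.8331056 ,  379.3616211 ])}
```

View pics/scene0.png

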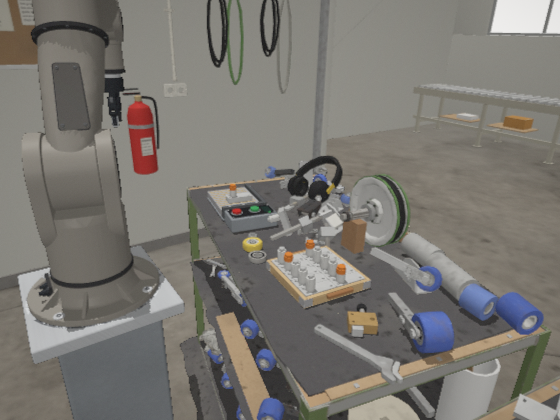

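View pics/top0.png

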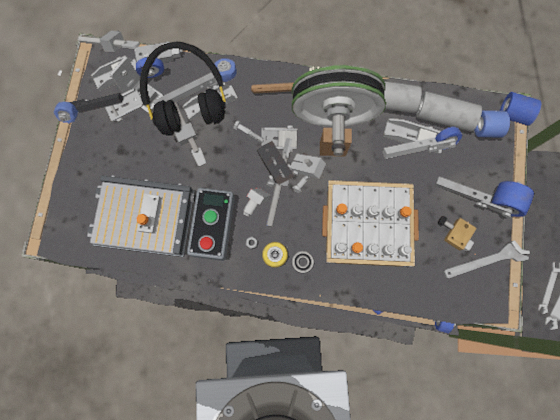

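View pics/wrist0.png

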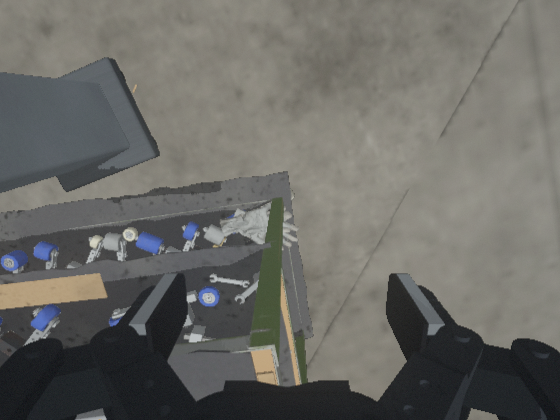

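The top view shows three orange caps in the crate, at about (342,210), (405,212) and (357,248). There is one on the plate at (143,219), and the keys are at (211,216) green and (206,243) red. Next I measure these.

```bash
cat > h.py <<'E'
import numpy as np, cv2
from scipy.spatial.transform import Rotation as R
from station import manip, grab_frame, camera_info
def cam(n):
    c=camera_info(n); return c["mtx"],R.from_rotvec(c["rvec"]).as_matrix(),np.array(c["tvec"])
def ray(c,uv,z):
    K,Rm,t=c; d=Rm.T@np.linalg.inv(K)@np.array([uv[0],uv[1],1.]); o=-Rm.T@t
    return o+d*(z-o[2])/d[2]
def proj(c,p):
    K,Rm,t=c; q=K@(Rm@np.asarray(p,float)+t); return q[:2]/q[2]
def tri(c1,u1,c2,u2):
    A=[];b=[]
    for c,u in((c1,u1),(c2,u2)):
        K,Rm,t=c; P=K@np.c_[Rm,t]
        for i in(0,1):
            r=u[i]*P[2]-P[i]; A.append(r[:3]); b.append(-r[3])
    return np.linalg.lstsq(np.array(A),np.array(b),rcond=None)[0]
def blobs(img,lo,hi,amin=8):
    h=cv2.cvtColor(img,cv2.COLOR_RGB2HSV); m=cv2.inRange(h,np.array(lo),np.array(hi))
    n,l,s,c=cv2.connectedComponentsWithStats(m)
    return [(c[i].round(2),s[i].tolist()) for i in range(1,n) if s[i][4]>=amin],m
def save(n,img,box=None,k=1):
    if box: x,y,w,h=box; img=img[y:y+h,x:x+w]
    img=cv2.resize(img,None,fx=k,fy=k,interpolation=cv2.INTER_CUBIC)
    cv2.imwrite("pics/"+n,cv2.cvtColor(img,cv2.COLOR_RGB2BGR))
E
python3 - <<'E'
from h import *
im=cv2.cvtColor(cv2.imread("pics/top0.png"),cv2.COLOR_BGR2RGB)
sc=cv2.cvtColor(cv2.imread("pics/scene0.png"),cv2.COLOR_BGR2RGB)
c=cam("top");s=cam("scene")
print("campos",-c[1].T@c[2],-s[1].T@s[2])
for nm,lo,hi in(("or",(5,150,150),(16,255,255)),("gr",(55,120,70),(85,255,255)),("red",(0,180,120),(4,255,255))):
    b,_=blobs(im,lo,hi); print(nm)
    for p,st in b: print(p,st,ray(c,p,65).round(1),ray(c,p,89).round(1))
    b,_=blobs(sc,lo,hi); print(' scene')
    for p,st in b: print(p,st,ray(s,p,65).round(1))
save("top_l.png",im,(80,165,170,110),4.5)
save("top_r.png",im,(310,165,120,110),5)
save("sc_c.png",sc,(190,170,200,150),4)
E
```

```text
campos [ 296.86940214  -17.16604284 1047.67660625] [-108.43626812 -909.92291612  554.25812689]
or
[341.44 208.48] [337, 204, 10, 10, 77] [ 490.1 -170.9   65. ] [ 485.4 -167.1   89. ]
[405.46 211.18] [400, 207, 11, 10, 80] [ 475.4 -306.2   65. ] [ 471.1 -299.2   89. ]
[141.04 218.48] [137, 214, 9, 10, 71] [496.  255.1  65. ] [491.1 248.5  89. ]
[357.06 247.28] [352, 243, 11, 10, 83] [ 405.4 -195.7   65. ] [ 402.7 -191.4   89. ]
 scene
[232.2  186.63] [230, 184, 6, 6, 30] [512.7 288.5  65. ]
[309.56 243.69] [306, 240, 8, 9, 55] [ 481.7 -186.9   65. ]
[288.   256.51] [284, 252, 9, 10, 67] [ 397.5 -211.5   65. ]
[340.72 268.82] [337, 264, 8, 10, 71] [ 467.  -321.6   65. ]
gr
[225.5  200.71] [224, 199, 4, 4, 14] [523.   74.8  65. ] [517.5  72.5  89. ]
[210.27 216.03] [205, 211, 12, 11, 109] [491.8 108.5  65. ] [487.  105.4  89. ]
 scene
[254.08 207.89] [250, 206, 9, 5, 36] [480.9  87.3  65. ]
red
[206.85 241.34] [201, 237, 12, 12, 47] [438.2 117.6  65. ] [434.7 114.3  89. ]
 scene
[139.25 115.49] [128, 105, 23, 19, 285] [ 625.8 1725.7   65. ]
[141.58 152.1 ] [129, 128, 27, 45, 531] [381.8 878.9  65. ]
[236.25 210.54] [233, 209, 8, 4, 28] [425.   97.4  65. ]
```

View pics/top_l.png

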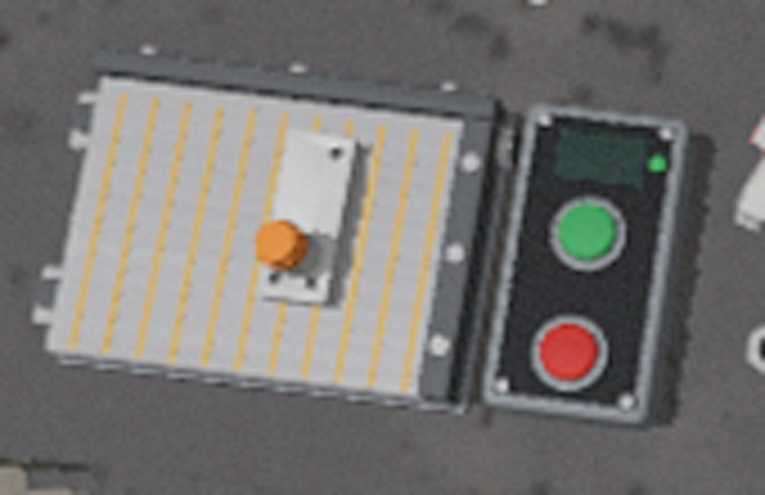

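View pics/top_r.png

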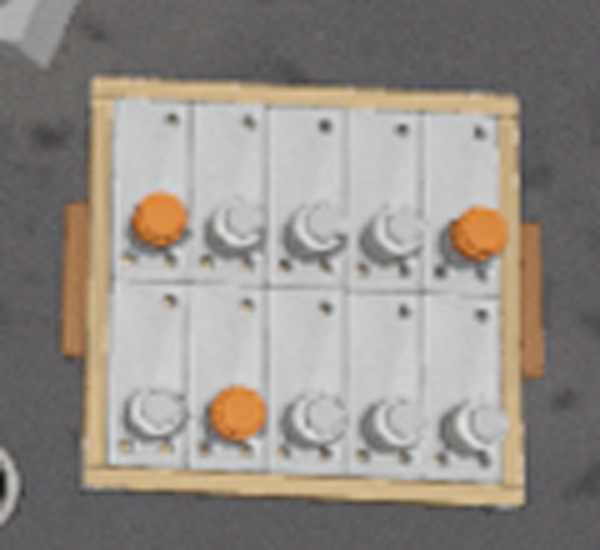

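View pics/sc_c.png

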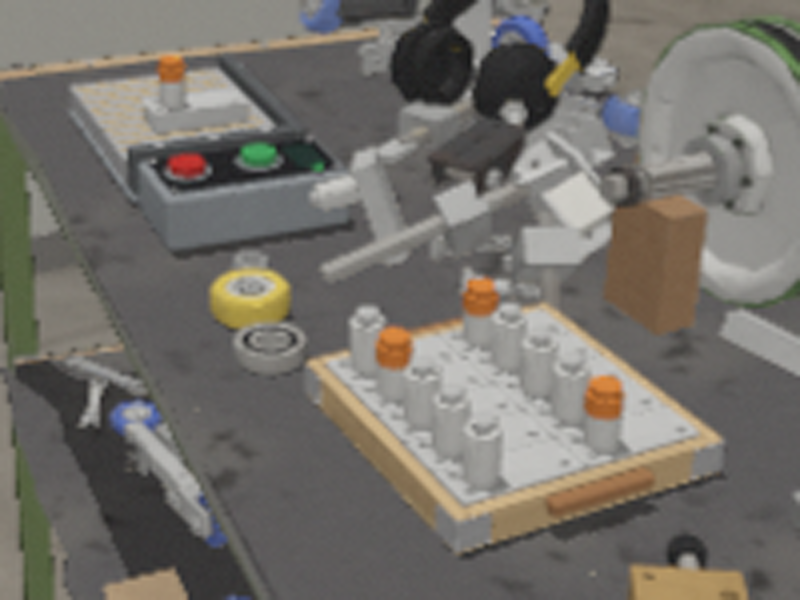

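```bash
cat >> h.py <<'E'
def rd(n): return cv2.cvtColor(cv2.imread("pics/"+n),cv2.COLOR_BGR2RGB)
E
python3 - <<'E'
from h import *
im=rd("top0.png");sc=rd("scene0.png");c=cam("top");s=cam("scene")
T=lambda x,y:(80+x/4.5-.4,165+y/4.5-.4)
a=ray(c,T(105,82),32);b=ray(c,T(458,123),32)
f=(a-b)/np.linalg.norm(a-b); print("fence",a,b,f,np.degrees(np.arctan2(-f[0],f[1])))
p=ray(c,T(462,122),46);q=ray(c,T(420,395),46); d=(p-q)/np.linalg.norm(p-q);print("stop",p,q,np.degrees(np.arctan2(d[1],d[0])))
for uv in((50,350),(415,398),(100,80)): print(ray(c,T(*uv),32))
print("block0", ray(c,T(295,130),50),ray(c,T(354,140),50),ray(c,T(325,303),50),ray(c,T(262,298),50))
print("green",tri(c,(210.27,216.03),s,(254.08,207.89)),"red",tri(c,(206.85,241.34),s,(236.25,210.54)))
for u,v in(((341.44,208.48),(309.56,243.69)),((405.46,211.18),(340.72,268.82)),((141.04,218.48),(232.2,186.63)),((357.06,247.28),(288,256.51))): print(tri(c,u,s,v))
C=lambda x,y:(310+x/5-.4,165+y/5-.4)
print("crate in", [ray(c,C(*u),24).round(1) for u in((112,98),(500,118),(500,482),(105,465))])
o=manip.get_obs(); print(R.from_rotvec(o["eef_rot"]).as_matrix().round(3),o["clock"])
E
```

```text
fence [589.01397868 348.55945008  32.        ] [556.82981525 174.67462116  32.        ] [0.18199779 0.98329894 0.        ] -10.486146837318108
stop [553.62124821 170.07816003  46.        ] [421.96161212 193.02622653  46.        ] -9.88723774193628
[456.95290867 373.45715019  32.        ]
[422.4234639  198.38460422  32.        ]
[590.19976924 351.04174632  32.        ]
block0 [553.83461851 250.05677934  50.        ] [547.01445234 221.63323398  50.        ] [468.211471   236.41836742  50.        ] [472.55479603 266.30441593  50.        ]
green [494.02766967 109.83164431  53.97635417] red [438.62102478 119.6004899   54.00085087]
[ 492.41968898 -172.68255118   55.46109157]
[ 477.79246714 -309.53376107   55.02287216]
[492.99053315 250.80957763  80.39227822]
[ 406.8141104  -197.70237523   55.40274067]
crate in [array([ 554.9, -161.4,   24. ]), array([ 534.4, -333.9,   24. ]), array([ 372.9, -313.8,   24. ]), array([ 391.2, -143.6,   24. ])]
[[-0.936  0.353 -0.   ]
 [ 0.353  0.936 -0.001]
 [-0.    -0.001 -1.   ]] 0.15
```

```bash
cat >> h.py <<'E'
def pose():
    o=manip.get_obs(); return np.array(o["position"]),R.from_rotvec(o["eef_rot"]).as_matrix(),o
def Rdown(yaw):  # tool y along world yaw (deg), z down
    a=np.radians(yaw); y=np.array([np.cos(a),np.sin(a),0]);z=np.array([0,0,-1.]);return np.c_[np.cross(y,z),y,z]
def plan(wps,p=None,Rm=None,vmax=58.,grip=0):
    """wps: (x,y,z,yaw)"""
    if p is None: p,Rm,_=pose()
    for w in wps:
        w=list(w); t=np.array(w[:3],float); Rt=Rdown(w[3])
        rv=R.from_matrix(Rm.T@Rt).as_rotvec()
        n=int(max(1,np.ceil(np.linalg.norm(t-p)/vmax),np.ceil(np.degrees(np.linalg.norm(rv))/9.5)))
        st=R.from_rotvec(rv/n).as_matrix(); d=(t-p)/n
        print("->",w)
        for i in range(n):
            sh=Rm.T@d/800; print("["+",".join(f"{v:.4f}" for v in [*(rv/n/np.pi),*sh])+f",{grip}],")
            Rm=Rm@st
        p=t;Rm=Rt
def st(tag=""):
    p,Rm,o=pose(); print(tag,"t",round(o["clock"],2),"p",p.round(2),"yaw",round(np.degrees(np.arctan2(Rm[1,1],Rm[0,1])),2),"tilt",np.degrees(np.arccos(min(1,-Rm[2,2]))).round(2),"F",np.round(o["wrist_force"],2),"op",round(o["opening"],3))
E
python3 -c "
from h import *
plan([(440,250,300,-10.2)])
c=cam('wrist');p,Rm,o=pose();o_=-c[1].T@c[2];print(Rm.T@(o_-p),Rm.T@c[1].T)"
```

```text
-> [440, 250, 300, -10.2]
[-0.0000,0.0000,0.0491,-0.0449,-0.0397,-0.0096,0],
[-0.0000,0.0000,0.0491,-0.0505,-0.0323,-0.0096,0],
[-0.0000,0.0000,0.0491,-0.0548,-0.0241,-0.0096,0],
[-0.0000,0.0000,0.0491,-0.0579,-0.0154,-0.0096,0],
[-0.0000,0.0000,0.0491,-0.0596,-0.0064,-0.0096,0],
[-0.0000,0.0000,0.0491,-0.0598,0.0029,-0.0096,0],
[-0.0000,0.0000,0.0491,-0.0587,0.0120,-0.0096,0],
[-0.0000,0.0000,0.0491,-0.0561,0.0209,-0.0096,0],
[-0.0000,0.0000,0.0491,-0.0523,0.0293,-0.0096,0],
[  76.52901872    1.03541365 -141.36627833] [[-5.51138014e-04 -9.54622900e-01 -2.97816748e-01]
 [ 9.99999461e-01 -2.64217612e-04 -1.00366932e-03]
 [ 8.79437290e-04 -2.97817141e-01  9.54622531e-01]]
```

Emit:
send_rows --pt "0 0 0.049 -0.045 -0.04 -0.0096 0" --pt "0 0 0.049 -0.0505 -0.032 -0.0096 0" --pt "0 0 0.049 -0.055 -0.024 -0.0096 0" --pt "0 0 0.049 -0.058 -0.0155 -0.0096 0" --pt "0 0 0.049 -0.06 -0.0065 -0.0096 0" --pt "0 0 0.049 -0.06 0.003 -0.0096 0" --pt "0 0 0.049 -0.059 0.012 -0.0096 0" --pt "0 0 0.049 -0.056 0.021 -0.0096 0" --pt "0 0 0.049 -0.052 0.029 -0.0096 0" --pt "0 0 0 0 0 0 0" --pt "0 0 0 0 0 0 0"

```text
clock: 1.52
position: [440.6, 250.3, 300.3]
eef_rot: [-2.406, -2.019, 0.0]
wrist_force: [-0.3, -0.7, 0.5]
opening: 1.002
```

Run:
```python
from h import *
st()
w=cam("wrist"); im=grab_frame("wrist"); save("w1.png",im,k=1.4); cv2.imwrite("pics/w1raw.png",im[:,:,::-1])
np.savez("w1.npz",K=w[0],R=w[1],t=w[2])
plan([(470,250,300,-10.2),(480,0,300,-8),(430,-245,280,-6.5)])
```

```text
t 1.52 p [440.64 250.33 300.34] yaw -9.99 tilt 0.02 F [-0.3  -0.72  0.52] op 1.002
-> [470, 250, 300, -10.2]
[-0.0001,0.0001,0.0014,0.0055,0.0366,0.0002,0],
-> [480, 0, 300, -8]
[0.0000,0.0000,-0.0024,-0.0611,0.0135,0.0000,0],
[0.0000,0.0000,-0.0024,-0.0612,0.0131,0.0000,0],
[0.0000,0.0000,-0.0024,-0.0613,0.0126,0.0000,0],
[0.0000,0.0000,-0.0024,-0.0614,0.0121,0.0000,0],
[0.0000,0.0000,-0.0024,-0.0615,0.0116,0.0000,0],
-> [430, -245, 280, -6.5]
[0.0000,0.0000,-0.0017,-0.0624,-0.0039,0.0050,0],
[0.0000,0.0000,-0.0017,-0.0624,-0.0042,0.0050,0],
[0.0000,0.0000,-0.0017,-0.0623,-0.0045,0.0050,0],
[0.0000,0.0000,-0.0017,-0.0623,-0.0048,0.0050,0],
[0.0000,0.0000,-0.0017,-0.0623,-0.0052,0.0050,0],
```

View pics/w1.png

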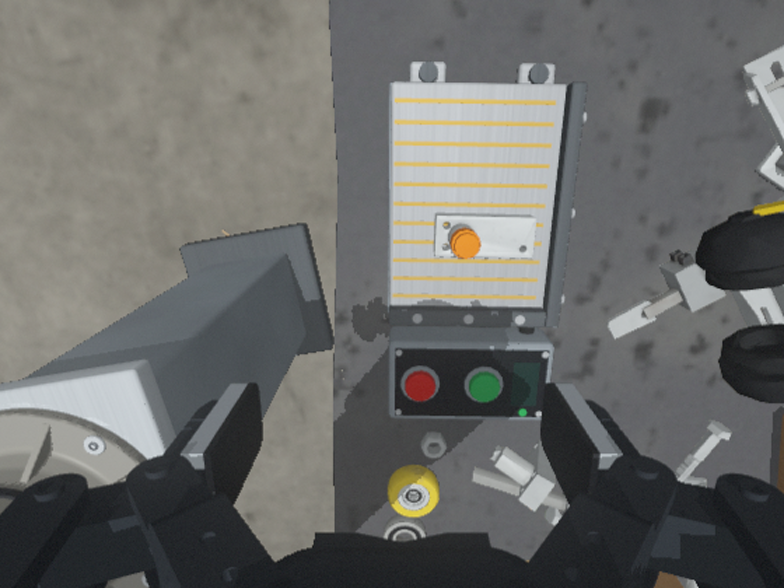

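```bash
cat >> h.py <<'E'
def lc(f):
    d=np.load(f); return d["K"],d["R"],d["t"]
E
python3 - <<'E'
from h import *
im=rd("w1raw.png");g=cv2.cvtColor(im,cv2.COLOR_RGB2GRAY).astype(int);hs=cv2.cvtColor(im,cv2.COLOR_RGB2HSV)
w=lc("w1.npz")
# fence: per row first drop right of plate
F=[]
for r in range(66,212,6):
    row=g[r,370:430]; k=[i for i in range(10,58) if row[i]>130 and row[i+1]<=130]
    if k: i=k[-1]; F.append((370+i+(row[i]-130)/(row[i]-row[i+1]),r))
print(np.array(F).round(1)[::4].tolist())
S=[]
for cc in range(284,385,6):
    col=g[200:240,cc]; k=[i for i in range(0,38) if col[i]>120 and col[i+1]<=120]
    if k: i=k[0]; S.append((cc,200+i+(col[i]-120)/(col[i]-col[i+1])))
print(np.array(S).round(1)[::4].tolist())
def fit(P):
    W=np.array([ray(w,p,32)[:2] for p in P]); l=cv2.fitLine(W.astype(np.float32),cv2.DIST_HUBER,0,.01,.01).ravel(); return l,W
lf,Wf=fit(F);ls,Ws=fit(S)
for n,l,W in(("f",lf,Wf),("s",ls,Ws)):
    nn=np.array([-l[1],l[0]]);print(n,l,np.degrees(np.arctan2(l[1],l[0])),np.abs((W-l[2:])@nn).max())
A=np.c_[lf[:2],-ls[:2]];k=np.linalg.solve(A,ls[2:]-lf[2:]);print("corner",lf[2:]+k[0]*lf[:2])
for nm,lo,hi in(("or",(5,150,150),(18,255,255)),("gr",(50,120,70),(85,255,255)),("red",(0,180,90),(4,255,255))):
    for p,s in blobs(im,lo,hi,60)[0]: print(nm,p,s,ray(w,p,54).round(1),ray(w,p,86).round(1))
E
```

```text
[[403.5, 66.0], [401.2, 90.0], [398.4, 114.0], [395.9, 138.0], [393.2, 162.0], [390.5, 186.0], [402.2, 210.0]]
[[284.0, 217.8], [308.0, 217.3], [332.0, 218.5], [356.0, 218.8], [380.0, 219.2]]
f [1.8955445e-01 9.8187023e-01 5.7507928e+02 2.7787448e+02] 79.07321 19.108305623830912
s [ 9.8070008e-01 -1.9551818e-01  4.9060260e+02  1.8086240e+02] -11.274996 1.2642188429424337
corner [553.91394 168.24028]
or [331.91 173.73] [322, 163, 21, 22, 345] [491.5 242.6  54. ] [488.5 249.5  86. ]
gr [345.6 276. ] [335, 266, 22, 21, 362] [490.9 110.8  54. ] [487.9 128.6  86. ]
red [299.53 275.92] [290, 266, 20, 20, 306] [434.  120.9  54. ] [435.7 137.9  86. ]
```

Emit:
send_rows --pt "0 0 0 0.0055 0.036 0 0" --pt "0 0 -0.0024 -0.061 0.0135 0 0" --pt "0 0 -0.0024 -0.061 0.013 0 0" --pt "0 0 -0.0024 -0.061 0.0125 0 0" --pt "0 0 -0.0024 -0.0615 0.012 0 0" --pt "0 0 -0.0024 -0.0615 0.0115 0 0" --pt "0 0 -0.0017 -0.0625 -0.004 0.005 0" --pt "0 0 -0.0017 -0.0625 -0.004 0.005 0" --pt "0 0 -0.0017 -0.0625 -0.0045 0.005 0" --pt "0 0 -0.0017 -0.0625 -0.005 0.005 0" --pt "0 0 -0.0017 -0.0625 -0.005 0.005 0" --pt "0 0 0 0 0 0 0"

```text
clock: 3.08
position: [429.9, -248.4, 280.2]
eef_rot: [2.344, 2.091, -0.003]
wrist_force: [0.9, 1.1, 0.1]
opening: 1.001
```

Run:
```python
from h import *
st()
w=cam("wrist"); im=grab_frame("wrist"); save("w2.png",im,k=1.4); cv2.imwrite("pics/w2raw.png",im[:,:,::-1])
np.savez("w2.npz",K=w[0],R=w[1],t=w[2])
```

```text
t 3.08 p [ 429.89 -248.37  280.15] yaw -6.52 tilt 0.09 F [0.87 1.14 0.12] op 1.001
```

View pics/w2.png

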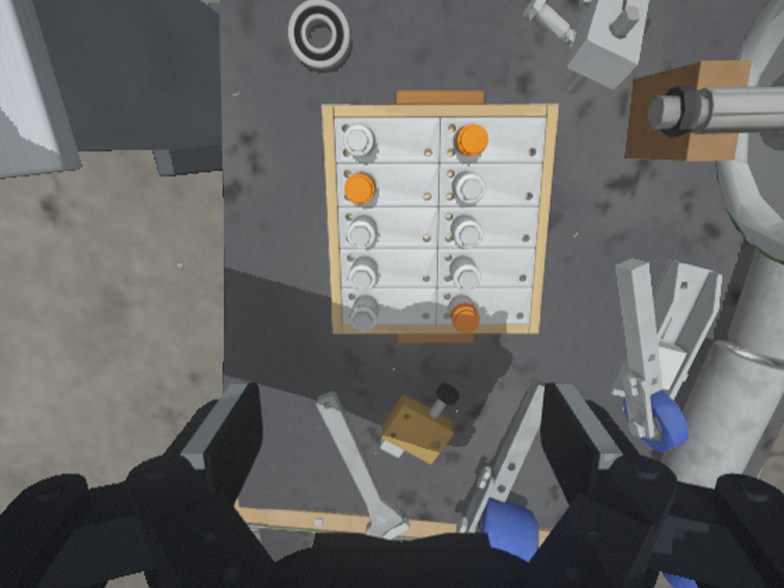

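Run:
```python
from h import *
im=rd("w1raw.png");g=cv2.cvtColor(im,cv2.COLOR_RGB2GRAY).astype(int)
w=lc("w1.npz")
F=[]
for r in range(66,205,4):
    row=g[r,370:430]; k=[i for i in range(10,58) if row[i]>130 and row[i+1]<=130]
    i=k[-1]; F.append((370+i+(row[i]-130)/(row[i]-row[i+1]),r))
S=[]
for cc in range(290,385,4):
    col=g[200:240,cc]; k=[i for i in range(0,38) if col[i]>120 and col[i+1]<=120]
    if k: i=k[0]; S.append((cc,200+i+(col[i]-120)/(col[i]-col[i+1])))
L=[]
for P in(F,S):
    W=np.array([ray(w,p,32)[:2] for p in P]); l=cv2.fitLine(W.astype(np.float32),cv2.DIST_HUBER,0,.01,.01).ravel()
    nn=np.array([-l[1],l[0]]);print(l,np.degrees(np.arctan2(l[1],l[0])),((W-l[2:])@nn).round(1).tolist());L.append(l)
lf,ls=L
A=np.c_[lf[:2],-ls[:2]];k=np.linalg.solve(A,ls[2:]-lf[2:]);print("corner",lf[2:]+k[0]*lf[:2])
save("plate_zoom.png",im,(270,55,150,190),3.1)
im=rd("w2raw.png");w=lc("w2.npz")
b,m=blobs(im,(5,150,80),(18,255,255),60)
for p,s in b: print(p,s,ray(w,p,61).round(1),ray(w,p,65).round(1))
save("crate_zoom.png",im,(225,65,180,185),3.2)
```

```text
[1.8930314e-01 9.8191869e-01 5.7222272e+02 2.6299924e+02] 79.087875 [0.2, -0.1, 0.2, -0.0, -18.9, -18.6, -0.2, 0.1, -0.1, 0.2, 0.0, 0.0, 0.0, -0.2, 0.2, -0.1, 0.3, 0.0, -0.0, 0.0, -0.0, -18.9, -18.7, 0.3, -0.0, 0.4, -0.0, -0.1, 0.1, -0.2, 0.1, -0.1, 0.2, -0.1, -0.1]
[ 9.7999227e-01 -1.9903569e-01  4.9949161e+02  1.7921844e+02] -11.480574 [-1.0, -0.4, -0.0, 0.1, 0.3, 0.4, 0.5, 0.5, 0.4, -0.3, -0.6, -0.6, 1.1, 1.2, 0.1, -0.3, -0.2, -0.0, 0.0, -0.1, 0.0, 0.0, 0.3, 0.1]
corner [553.9388  168.16026]
[336.54  99.59] [326, 89, 22, 22, 397] [ 488.3 -173.4   61. ] [ 487.7 -173.4   65. ]
[256.5  134.36] [246, 124, 22, 22, 362] [ 404.3 -197.9   61. ] [ 404.7 -197.6   65. ]
[331.84 227.  ] [323, 217, 19, 21, 311] [ 473.6 -307.6   61. ] [ 473.2 -306.1   65. ]
```

View pics/crate_zoom.png

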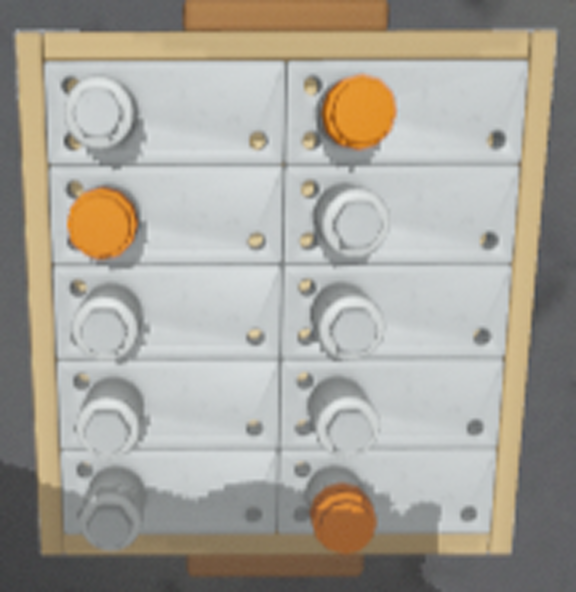

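View pics/plate_zoom.png

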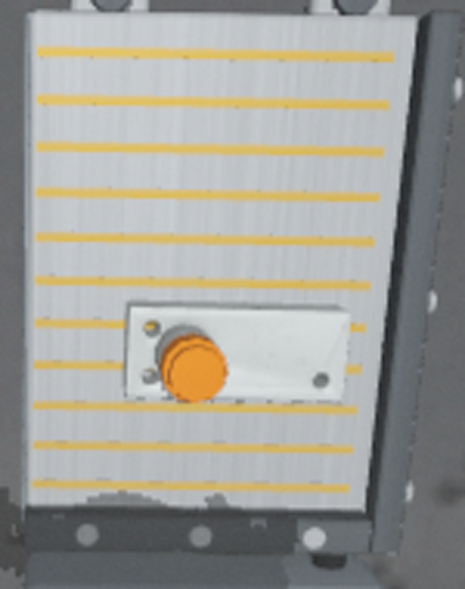

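Run:
```python
from h import *
c=cam("top");w=lc("w2.npz");s=cam("scene")
for z in(60,100,150): print(z,ray(c,(336,153),z).round(),ray(w,(464,80),z).round(), ray(c,(322,155),z).round())
# headset, near plate
for z in(60,120): print(ray(c,(170,135),z).round(), ray(c,(160,130),z).round())
plan([(440,-172.3,280,-6.3),(489,-172.3,110,-6.3)])
```

```text
60 [ 616. -171.   60.] [ 614. -169.   60.] [ 613. -140.   60.]
100 [ 603. -165.  100.] [ 595. -170.  100.] [ 600. -135.  100.]
150 [ 587. -157.  150.] [ 570. -170.  150.] [ 584. -129.  150.]
[681. 192.  60.] [694. 213.  60.]
[658. 179. 120.] [670. 199. 120.]
-> [440, -172.3, 280, -6.3]
[-0.0002,0.0001,-0.0003,0.0467,0.0006,0.0000,0],
[-0.0002,0.0001,-0.0003,0.0467,0.0007,0.0001,0],
-> [489, -172.3, 110, -6.3]
[0.0000,0.0000,0.0000,0.0017,0.0152,0.0531,0],
[0.0000,0.0000,0.0000,0.0017,0.0152,0.0531,0],
[0.0000,0.0000,0.0000,0.0017,0.0152,0.0531,0],
[0.0000,0.0000,0.0000,0.0017,0.0152,0.0531,0],
```

Emit:
send_rows --pt "0 0 0 0.0467 0 0 0" --pt "0 0 0 0.0467 0 0 0" --pt "0 0 0 0.0017 0.0152 0.053 0" --pt "0 0 0 0.0017 0.0152 0.053 0" --pt "0 0 0 0.0017 0.0152 0.053 0" --pt "0 0 0 0.0017 0.0152 0.053 0" --pt "0 0 0 0 0 0 0" --pt "0 0 0 0 0 0 0"

```text
clock: 4.12
position: [488.2, -171.3, 111.9]
eef_rot: [2.34, 2.096, 0.0]
wrist_force: [0.2, 0.5, 0.3]
opening: 0.995
```

Run:
```python
from h import *
st()
w=cam("wrist"); im=grab_frame("wrist"); save("w3.png",im,k=1.4)
for p,s in blobs(im,(5,150,80),(18,255,255),60)[0]: print(p,s,ray(w,p,61).round(1),ray(w,p,65).round(1))
```

```text
t 4.12 p [ 488.19 -171.3   111.87] yaw -6.31 tilt 0.01 F [0.21 0.47 0.32] op 0.995
[289.06 238.66] [272, 219, 36, 40, 1083] [ 489.7 -171.3   61. ] [ 489.8 -169.7   65. ]
[156.34 277.01] [143, 268, 34, 22, 264] [ 404.7 -187.8   61. ] [ 406.6 -185.8   65. ]
```

View pics/w3.png

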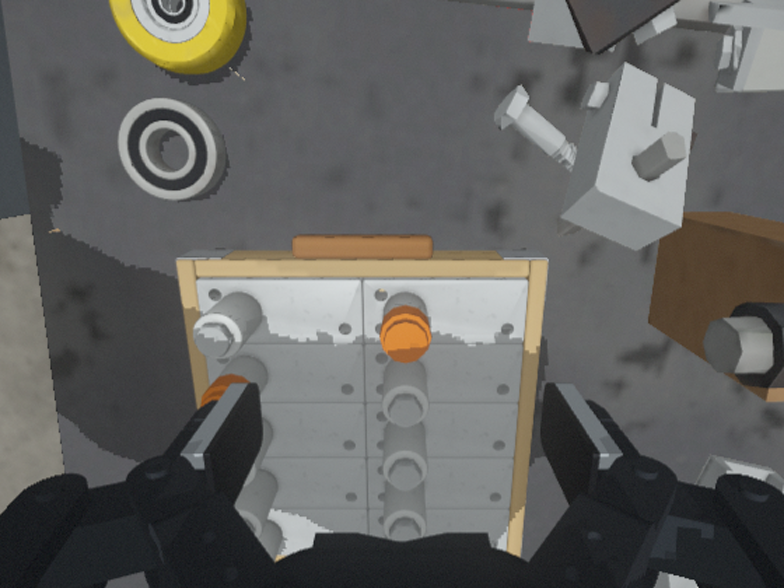

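Emit:
send_rows --pt "0 0 0 -0.0005 0.0014 0.0256 0" --pt "0 0 0 0 0 0.0256 0" --pt "0 0 0 0 0 0.0256 0" --pt "0 0 0 0 0 0.0255 0" --pt "0 0 0 0 0 0 0" --pt "0 0 0 0 0 0 0.4" --pt "0 0 0 0 0 0 0.6" --pt "0 0 0 0 0 0 0.65" --grip_force 40

```text
clock: 5.18
position: [489.4, -172.3, 29.6]
eef_rot: [2.341, 2.094, 0.001]
wrist_force: [-0.8, -0.2, 0.3]
opening: 0.378
```

```bash
python3 -c "
from h import *
st()"
```

```text
t 5.17 p [ 489.43 -172.3    29.63] yaw -6.35 tilt 0.06 F [-0.78 -0.17  0.26] op 0.378
```

Emit:
send_rows --pt "0 0 0 0 0 0 0.7" --pt "0 0 0 0 0 0 0.72" --pt "0 0 0 0 0 0 0.74" --pt "0 0 0 0 0 0 0.76" --pt "0 0 0 0 0 0 0.8" --pt "0 0 0 0 0 0 0.8"

```text
clock: 5.92
position: [489.5, -172.4, 29.2]
eef_rot: [2.341, 2.094, 0.001]
wrist_force: [1.6, 1.0, 4.8]
opening: 0.246
```

```bash
python3 -c "
from h import *
st()"
```

```text
t 5.92 p [ 489.46 -172.44   29.22] yaw -6.37 tilt 0.04 F [1.64 0.97 4.79] op 0.246
```

Emit:
send_rows --pt "0 0 0 0 0 0 1" --pt "0 0 0 0 0 0 1" --pt "0 0 0 0 0 -0.0025 1" --pt "0 0 0 0 0 -0.0025 1" --pt "0 0 0 0 0 -0.0025 1" --pt "0 0 0 0 0 -0.0025 1" --grip_force 60

```text
clock: 6.68
position: [489.5, -172.4, 37.2]
eef_rot: [2.341, 2.094, 0.0]
wrist_force: [6.8, -1.7, -6.0]
opening: 0.239
```

```bash
python3 -c "
from h import *
st(); save('w4.png',grab_frame('wrist'),k=1.4)"
```

```text
t 6.67 p [ 489.47 -172.42   37.22] yaw -6.36 tilt 0.04 F [ 6.8  -1.73 -6.  ] op 0.239
```

View pics/w4.png

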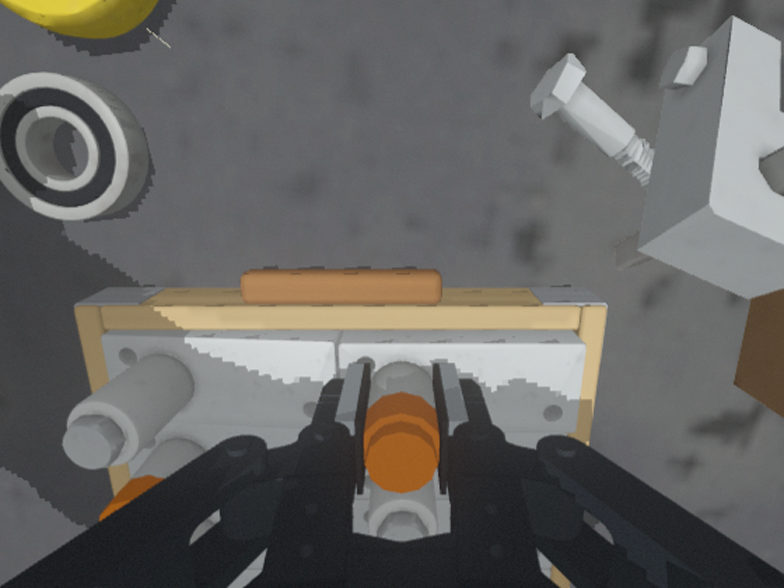

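Emit:
send_rows --pt "0 0 0 0 0.0005 -0.003 1" --pt "0 0 0 0 0 -0.003 1" --pt "0 0 0 0 0 -0.003 1" --pt "0 0 0 0 0 -0.003 1" --pt "0 0 0 0 0 -0.003 1" --pt "0 0 0 0 0 -0.003 1" --pt "0 0 0 0 0 -0.02 1" --pt "0 0 0 0 0 -0.05 1" --pt "0 0 0 0 0 -0.02 1" --pt "0 0 0 0 0 0 1"

```text
clock: 7.98
position: [489.7, -172.1, 124.0]
eef_rot: [2.34, 2.095, 0.002]
wrist_force: [-0.1, 0.0, -3.6]
opening: 0.237
```

Run:
```python
from h import *
st(); im=grab_frame('wrist'); save('w5.png',im,k=1.4)
t=grab_frame('top'); save('t5.png',t)
c=cam('top')
for p,s in blobs(t,(5,150,130),(18,255,255),30)[0]: print(p,s,ray(c,p,64).round(1),ray(c,p,86).round(1))
ex=np.array([np.cos(np.radians(-10.8)),np.sin(np.radians(-10.8))]);ey=np.array([-ex[1],ex[0]])
C=np.array([554.5,169.]);print("home1",C-61*ex+17*ey,"above",C-68*ex+21*ey)
tx,ty=C-68*ex+21*ey
plan([(480,-60,150,-8),(tx,ty,150,-10.8)],grip=1)
```

```text
t 7.97 p [ 489.66 -172.09  124.04] yaw -6.34 tilt 0.08 F [-0.1   0.03 -3.64] op 0.237
[407.18 211.55] [404, 207, 8, 10, 51] [ 474.6 -310.1   64. ] [ 470.6 -303.5   86. ]
[141.71 218.81] [137, 214, 11, 11, 85] [495.4 254.   64. ] [490.9 247.9  86. ]
home1 [497.76596005 197.12914345] above [491.63947456 202.36996166]
-> [480, -60, 150, -8]
[-0.0002,-0.0001,0.0046,0.0689,-0.0133,-0.0170,1],
[-0.0002,-0.0001,0.0046,0.0687,-0.0143,-0.0171,1],
-> [np.float64(491.63947455674935), np.float64(202.36996165713174), 150, -10.8]
[0.0000,0.0000,0.0031,0.0654,-0.0062,0.0000,1],
[0.0000,0.0000,0.0031,0.0653,-0.0069,0.0000,1],
[0.0000,0.0000,0.0031,0.0652,-0.0075,0.0000,1],
[0.0000,0.0000,0.0031,0.0651,-0.0082,0.0000,1],
[0.0000,0.0000,0.0031,0.0651,-0.0088,0.0000,1],
```

View pics/w5.png

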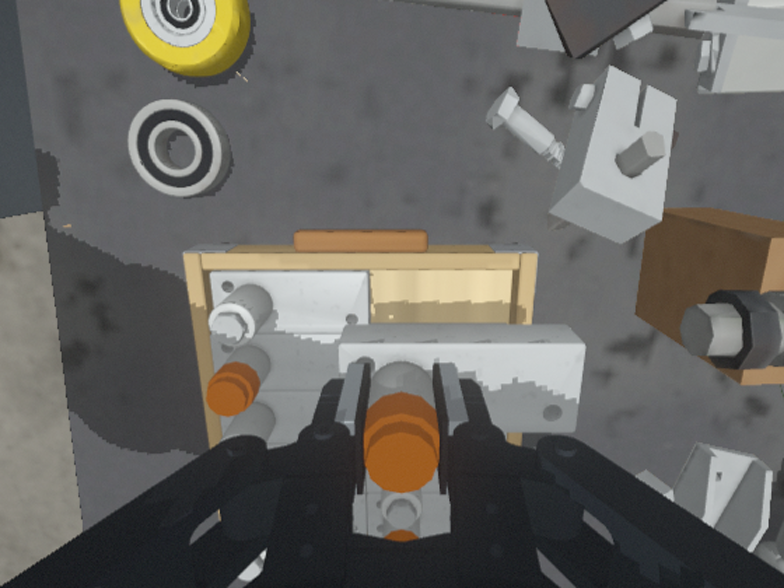

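View pics/t5.png

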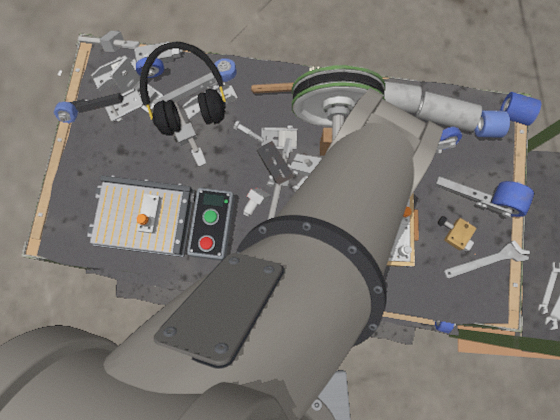

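Emit:
send_rows --pt "0 0 0.0046 0.069 -0.0135 -0.017 1" --pt "0 0 0.0046 0.0685 -0.014 -0.017 1" --pt "0 0 0.0031 0.0655 -0.006 0 1" --pt "0 0 0.0031 0.0655 -0.007 0 1" --pt "0 0 0.0031 0.065 -0.0075 0 1" --pt "0 0 0.0031 0.065 -0.008 0 1" --pt "0 0 0.0031 0.065 -0.009 0 1" --pt "0 0 0 0 0 0 1" --pt "0 0 0 0 0 0 1"

```text
clock: 9.2
position: [491.8, 201.0, 149.6]
eef_rot: [2.42, 2.002, -0.003]
wrist_force: [-0.4, -0.5, -3.0]
opening: 0.237
```

Run:
```python
from h import *
st(); im=grab_frame('wrist'); save('w6.png',im,k=1.4)
w=cam('wrist')
np.savez("w6.npz",K=w[0],R=w[1],t=w[2]); cv2.imwrite("pics/w6raw.png",im[:,:,::-1])
for p,s in blobs(im,(5,150,80),(18,255,255),60)[0]: print(p,s,ray(w,p,85).round(1))
plan([(491.6,202.4,60,-10.8)],grip=1)
```

```text
t 9.2 p [491.81 200.99 149.57] yaw -10.8 tilt 0.12 F [-0.41 -0.46 -3.02] op 0.237
[268.72 157.23] [251, 139, 37, 38, 1064] [490.2 248.5  85. ]
[286.31 316.25] [260, 281, 54, 72, 3233] [479.6 138.1  85. ]
-> [491.6, 202.4, 60, -10.8]
[-0.0001,0.0002,-0.0002,0.0012,-0.0004,0.0561,1],
[-0.0001,0.0002,-0.0002,0.0012,-0.0004,0.0562,1],
```

View pics/w6.png

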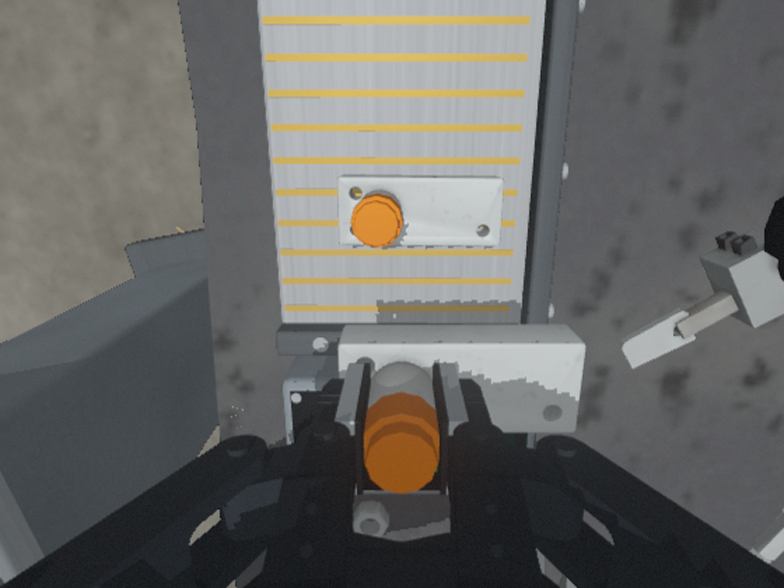

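Emit:
send_rows --pt "0 0 0 0.0012 0 0.056 1" --pt "0 0 0 0.0012 0 0.05 1" --pt "0 0 0 0 0 0 1"

```text
clock: 9.62
position: [491.4, 201.4, 63.9]
eef_rot: [-2.423, -2.0, 0.008]
wrist_force: [-0.3, -0.5, -2.5]
opening: 0.237
```

Run:
```python
from h import *
st(); im=grab_frame('wrist'); save('w7.png',im,k=1.4)
```

```text
t 9.62 p [491.36 201.37  63.9 ] yaw -10.94 tilt 0.28 F [-0.32 -0.48 -2.48] op 0.237
```

View pics/w7.png

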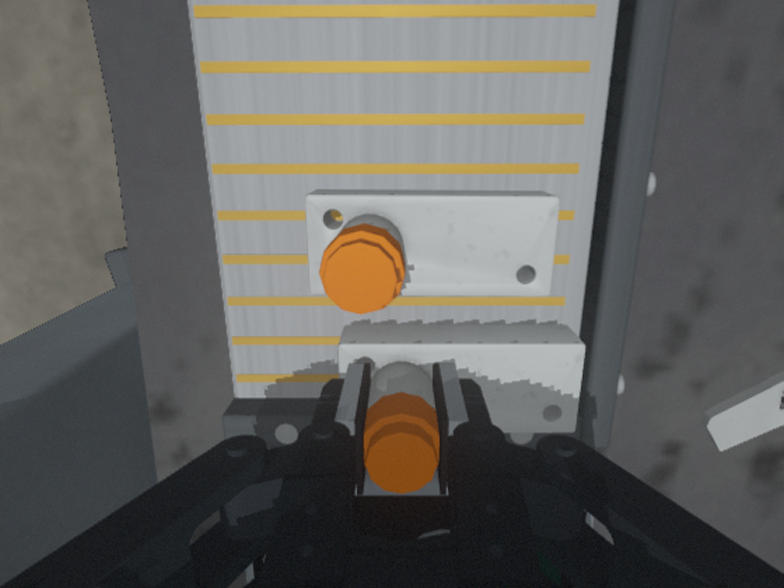

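Run:
```python
from h import *
w=cam('wrist')
C=np.array([554.5,169.]);a=np.radians(-10.8);ex=np.array([np.cos(a),np.sin(a)]);ey=np.array([-ex[1],ex[0]])
for n,uv,z in(("blk far",(460,344),61),("blk near",(500,432),61),("stop base",(250,398),32),("stop base R",(600,400),32),("fence base",(585,330),32),("fence base2",(600,200),32),("blk plain end",(583,345),61),("b0 far",(430,195),50),("b0 near L",(312,294),50),("b0 near R",(548,295),50),("b0 end",(556,200),50),('b0 e2',(548,295),50)):
    p=ray(w,(uv[0]/1.4,uv[1]/1.4),z)[:2]-C; print(n,(p@ex).round(1),(p@ey).round(1))
p=pose()[0][:2]-C;print("tcp",p@ex,p@ey)
```

```text
blk far -47.8 35.8
blk near -32.8 2.6
stop base -129.0 -0.3
stop base R 13.9 -1.4
fence base 4.3 29.2
fence base2 4.1 79.1
blk plain end -7.5 35.4
b0 far -57.8 82.8
b0 near L -97.5 49.7
b0 near R -17.0 49.2
b0 end -17.3 81.1
b0 e2 -17.0 49.2
tcp -67.01388367750336 20.627485806142662
```

Emit:
send_rows --pt "0 0 0 0 0 0.009 1" --pt "0 0 0 0 0 0.001 1" --pt "0 0 0 0 0 0.001 1" --pt "0 0 0 0 0 0 1"

```text
clock: 10.18
position: [492.8, 203.8, 57.3]
eef_rot: [-2.421, -2.002, -0.001]
wrist_force: [-0.6, -0.8, -2.8]
opening: 0.239
```

Emit:
send_rows --pt "0 0 0 0 0 0.001 1" --pt "0 0 0 0 0 0.001 1" --pt "0 0 0 0 0 0 1"

```text
clock: 10.55
position: [492.7, 203.6, 55.3]
eef_rot: [-2.421, -2.002, 0.0]
wrist_force: [-0.2, 0.8, -3.4]
opening: 0.24
```

Emit:
send_rows --pt "0 0 0 0 0 0.001 1" --pt "0 0 0 0 0 0.001 1" --pt "0 0 0 0 0 0 1"

```text
clock: 10.92
position: [492.7, 203.6, 53.7]
eef_rot: [2.421, 2.002, -0.0]
wrist_force: [0.1, 0.4, -4.2]
opening: 0.239
```

Emit:
send_rows --pt "0 0 0 0 0 0.0008 1" --pt "0 0 0 0 0 0 1"

```text
clock: 11.18
position: [492.7, 203.6, 53.3]
eef_rot: [-2.421, -2.002, -0.0]
wrist_force: [-3.1, -0.4, 4.6]
opening: 0.236
```

Emit:
send_rows --pt "0 0 0 0 0.0015 0 1" --pt "0 0 0 0 0.0015 0 1" --pt "0 0 0 0 0.0015 0 1" --pt "0 0 0 0 0 0 1"

```text
clock: 11.68
position: [495.5, 203.3, 53.3]
eef_rot: [-2.419, -2.002, 0.001]
wrist_force: [-8.5, 0.3, 10.4]
opening: 0.236
```

Emit:
send_rows --pt "0 0 0 0 0.0015 0 1" --pt "0 0 0 0 0.0015 0 1" --pt "0 0 0 0 0 0 1"

```text
clock: 12.05
position: [497.9, 202.9, 53.3]
eef_rot: [-2.419, -2.002, 0.001]
wrist_force: [-8.7, 0.9, 9.9]
opening: 0.238
```

Emit:
send_rows --pt "0 0 0 0 0.001 0 1" --pt "0 0 0 0 0 0 1"

```text
clock: 12.3
position: [498.6, 202.8, 53.3]
eef_rot: [-2.419, -2.002, 0.001]
wrist_force: [-8.5, 1.4, 10.7]
opening: 0.233
```

Emit:
send_rows --pt "0 0 0 0 0.001 0 1" --pt "0 0 0 0 0.001 0 1" --pt "0 0 0 0 0 0 1"

```text
clock: 12.68
position: [499.5, 202.6, 53.3]
eef_rot: [-2.418, -2.001, 0.003]
wrist_force: [-13.9, 2.3, 14.8]
opening: 0.237
```

Emit:
send_rows --pt "0 0 0 0 0.001 0 1" --pt "0 0 0 0 0.001 0 1" --pt "0 0 0 0 0 0 1"

```text
clock: 13.05
position: [499.5, 202.6, 53.2]
eef_rot: [-2.416, -2.001, 0.006]
wrist_force: [-24.7, 3.6, 27.5]
opening: 0.238
```

Emit:
send_rows --pt "0 0 0 0 -0.0022 -0.0004 1" --pt "0 0 0 -0.0015 0 0 1" --pt "0 0 0 -0.0015 0 0 1" --pt "0 0 0 0 0 0 1"

```text
clock: 13.55
position: [499.2, 201.5, 53.5]
eef_rot: [-2.417, -2.003, 0.001]
wrist_force: [-8.7, 8.5, 5.2]
opening: 0.239
```

Emit:
send_rows --pt "0 0 0 -0.0015 0 0 1" --pt "0 0 0 -0.0015 0 0 1" --pt "0 0 0 0 0 0 1"

```text
clock: 13.92
position: [498.9, 200.1, 53.6]
eef_rot: [-2.415, -2.004, -0.001]
wrist_force: [-8.6, 13.3, 5.6]
opening: 0.241
```

Emit:
send_rows --pt "0 0 0 -0.001 0 0 1" --pt "0 0 0 -0.001 0 0 1" --pt "0 0 0 0 0 0 1"

```text
clock: 14.3
position: [498.7, 198.6, 53.6]
eef_rot: [-2.415, -2.004, -0.001]
wrist_force: [-9.1, 13.6, 5.6]
opening: 0.24
```

Emit:
send_rows --pt "0 0 0 -0.001 0 0 1" --pt "0 0 0 -0.001 0 0 1" --pt "0 0 0 0 0 0 1"

```text
clock: 14.68
position: [498.5, 197.7, 53.7]
eef_rot: [-2.415, -2.004, -0.002]
wrist_force: [-8.3, 17.3, 4.4]
opening: 0.233
```

Emit:
send_rows --pt "0 0 0 -0.001 0 0 1" --pt "0 0 0 -0.001 0 0 1" --pt "0 0 0 0 0 0 1"

```text
clock: 15.05
position: [498.3, 196.1, 54.0]
eef_rot: [-2.415, -2.004, -0.002]
wrist_force: [-10.6, 17.2, 11.7]
opening: 0.237
```

Run:
```python
from h import *
st(); im=grab_frame('wrist'); save('w8.png',im,k=1.4)
```

```text
t 15.05 p [498.3  196.14  53.95] yaw -10.62 tilt 0.23 F [-10.57  17.16  11.73] op 0.237
```

View pics/w8.png

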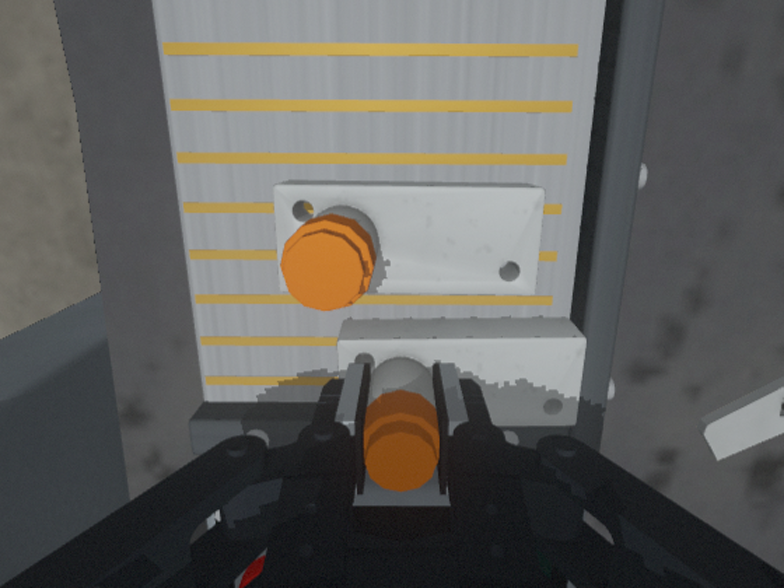

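Emit:
send_rows --pt "0 0 0 0.001 0 0 1" --pt "0 0 0 0.001 0 0 1" --pt "0 0 0 0 0 0 1"

```text
clock: 15.48
position: [498.4, 196.6, 53.8]
eef_rot: [-2.416, -2.004, -0.0]
wrist_force: [-11.0, 10.9, 12.5]
opening: 0.237
```

Emit:
send_rows --pt "0 0 0 0 0 0 0.7" --pt "0 0 0 0 0 0 0.6" --pt "0 0 0 0 0 0 0.3" --pt "0 0 0 0 0 0 0" --pt "0 0 0 0 0 0 0" --pt "0 0 0 0 0 -0.03 0" --pt "0 0 0 0 0 -0.06 0" --pt "0 0 0 -0.03 0 -0.02 0" --pt "0 0 0 0 0 0 0"

```text
clock: 16.6
position: [495.2, 169.6, 142.7]
eef_rot: [-2.422, -2.0, -0.003]
wrist_force: [0.0, 0.3, -0.4]
opening: 1.0
```

Run:
```python
from h import *
st(); im=grab_frame('wrist'); save('w9.png',im,k=1.4)
w=cam('wrist')
np.savez("w9.npz",K=w[0],R=w[1],t=w[2]); cv2.imwrite("pics/w9raw.png",im[:,:,::-1])
C=np.array([554.5,169.]);a=np.radians(-10.8);ex=np.array([np.cos(a),np.sin(a)]);ey=np.array([-ex[1],ex[0]])
for p,s in blobs(im,(5,150,80),(18,255,255),60)[0]: q=ray(w,p,85)[:2]-C;print(p,s,q@ex,q@ey)
```

```text
t 16.6 p [495.17 169.56 142.66] yaw -10.91 tilt 0.12 F [ 0.05  0.29 -0.43] op 1.0
[250.36 106.13] [231, 86, 40, 41, 1255] -78.78380938046402 66.6043401265378
[282.46 188.16] [265, 169, 36, 39, 1080] -61.3116585862237 20.19240924262249
```

View pics/w9.png

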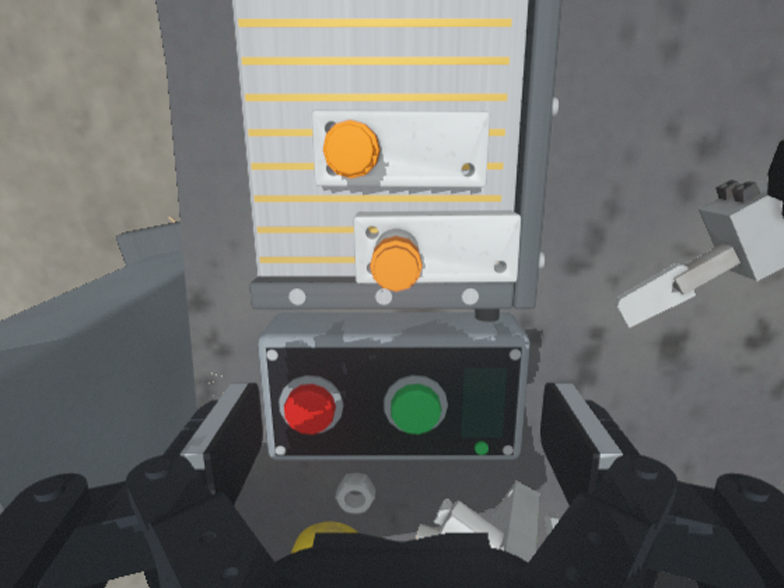

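Run:
```python
from h import *
save("w9z.png",rd("w9raw.png"),(170,70,230,150),3.4)
```

```text
(no output)
```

View pics/w9z.png

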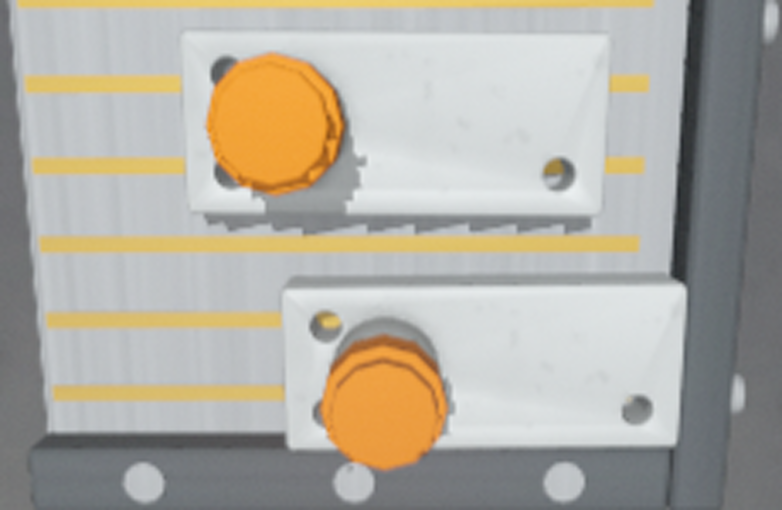

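Run:
```python
from h import *
w=lc("w9.npz")
C=np.array([554.5,169.]);a=np.radians(-10.8);ex=np.array([np.cos(a),np.sin(a)]);ey=np.array([-ex[1],ex[0]])
for n,uv,z in(("A near L",(300,447),50),("A near R",(660,445),50),("A far L",(300,290),50),("A far R",(670,287),50),("stop base L",(60,433),32),("stop base",(270,434),32),("stopTop",(60,448),46),("A end",(685,300),50),("A end n",(677,430),50),("fence base",(676,240),32),("fence top",(690,240),46),("fence base up",(686,60),32),("fence topedge up",(706,60),46)):
    p=ray(w,(170+uv[0]/3.4,70+uv[1]/3.4),z)[:2]-C; print(n,(p@ex).round(1),(p@ey).round(1))
```

```text
A near L -78.9 2.2
A near R -4.3 2.6
A far L -78.0 34.7
A far R -4.5 35.1
stop base L -133.7 0.5
stop base -87.0 0.2
stopTop -129.8 1.0
A end -1.3 32.6
A end n -1.0 5.8
fence base 0.3 42.5
fence top -0.2 43.9
fence base up -0.2 78.4
fence topedge up 0.4 77.8
```

Run:
```python
from h import *
plan([(498.8,198,100,-10.8),(498.8,198,54,-10.8)],vmax=30)
```

```text
-> [498.8, 198, 100, -10.8]
[0.0001,-0.0002,-0.0002,0.0173,-0.0009,0.0262,0],
[0.0001,-0.0002,-0.0002,0.0173,-0.0009,0.0262,0],
-> [498.8, 198, 54, -10.8]
[0.0000,0.0000,0.0000,0.0000,0.0000,0.0288,0],
[0.0000,0.0000,0.0000,0.0000,0.0000,0.0288,0],
```

Emit:
send_rows --pt "0 0 0 0.0173 -0.001 0.026 0" --pt "0 0 0 0.0173 -0.001 0.026 0" --pt "0 0 0 0 0 0 0" --pt "0 0 0 0 0 0.0285 0" --pt "0 0 0 0 0 0.028 0.3" --pt "0 0 0 0 0 0 0.5" --pt "0 0 0 0 0 0 0.6" --pt "0 0 0 0 0 0 0.7" --pt "0 0 0 0 0 0 0.73" --pt "0 0 0 0 0 0 0.76" --pt "0 0 0 0 0 0 0.8" --pt "0 0 0 0 0 0 0.8"

```text
clock: 18.15
position: [498.6, 198.4, 55.4]
eef_rot: [-2.42, -2.002, -0.001]
wrist_force: [-3.3, -0.3, 12.8]
opening: 0.238
```

Emit:
send_rows --pt "0 0 0 0 0 0 1" --pt "0 0 0 0 0 0 1"

```text
clock: 18.4
position: [498.6, 198.4, 55.4]
eef_rot: [-2.42, -2.002, -0.001]
wrist_force: [-4.4, -0.3, 13.4]
opening: 0.241
```

Emit:
send_rows --pt "0 0 0 -0.001 0 0 1" --pt "0 0 0 -0.001 0 0 1" --pt "0 0 0 0 0 0 1"

```text
clock: 18.77
position: [498.6, 198.2, 55.5]
eef_rot: [-2.419, -2.003, -0.003]
wrist_force: [-2.3, 7.3, 8.8]
opening: 0.239
```

Emit:
send_rows --pt "0 0 0 -0.001 0 0 1" --pt "0 0 0 -0.001 0 0 1" --pt "0 0 0 0 0 0 1"

```text
clock: 19.15
position: [498.4, 197.4, 55.6]
eef_rot: [-2.418, -2.003, -0.004]
wrist_force: [-2.6, 11.3, 9.4]
opening: 0.241
```

Emit:
send_rows --pt "0 0 0 -0.001 0 0 1" --pt "0 0 0 -0.001 0 0 1" --pt "0 0 0 0 0 0 1"

```text
clock: 19.52
position: [498.3, 197.0, 55.8]
eef_rot: [-2.416, -2.004, -0.006]
wrist_force: [-1.6, 16.3, 8.8]
opening: 0.237
```

Emit:
send_rows --pt "0 0 0 -0.001 0 0 1" --pt "0 0 0 -0.001 0 0 1" --pt "0 0 0 0 0 0 1"

```text
clock: 19.9
position: [498.3, 196.7, 55.9]
eef_rot: [-2.415, -2.004, -0.008]
wrist_force: [-0.6, 23.0, 7.7]
opening: 0.238
```

Emit:
send_rows --pt "0 0 0 0.002 0 0 1" --pt "0 0 0 0.001 0 0 1" --pt "0 0 0 0 0.001 0 1" --pt "0 0 0 0 0.0015 0 1" --pt "0 0 0 0 0 0 1"

```text
clock: 20.52
position: [498.5, 197.4, 55.5]
eef_rot: [-2.414, -2.003, -0.002]
wrist_force: [-14.8, 17.0, 21.8]
opening: 0.239
```

Emit:
send_rows --pt "0 0 0 0 0.0015 0 1" --pt "0 0 0 0 0 0 1"

```text
clock: 20.78
position: [498.5, 197.4, 55.4]
eef_rot: [-2.413, -2.002, 0.001]
wrist_force: [-22.6, 17.9, 28.8]
opening: 0.236
```

Emit:
send_rows --pt "0 0 0 0.0005 -0.0035 0 1" --pt "0 0 0 0 0 0 0.74" --pt "0 0 0 0 0 0 0.6" --pt "0 0 0 0 0 0 0.3" --pt "0 0 0 0 0 0 0" --pt "0 0 0 0 0 0 0" --pt "0 0 0 0 0 -0.03 0" --pt "0 0 0 0 0 -0.06 0" --pt "0 0 0 -0.03 0 -0.02 0" --pt "0 0 0 0 0 0 0" --pt "0 0 0 0 0 0 0"

```text
clock: 22.15
position: [493.5, 171.3, 142.4]
eef_rot: [-2.42, -2.002, 0.0]
wrist_force: [-0.7, 0.4, -0.3]
opening: 1.003
```

Run:
```python
from h import *
st(); 
w=cam('wrist');im=grab_frame('wrist'); save("w10z.png",im,(170,70,230,150),3.4)
np.savez("w10.npz",K=w[0],R=w[1],t=w[2])
```

```text
t 22.15 p [493.5  171.31 142.37] yaw -10.8 tilt 0.02 F [-0.69  0.42 -0.32] op 1.003
```

View pics/w10z.png

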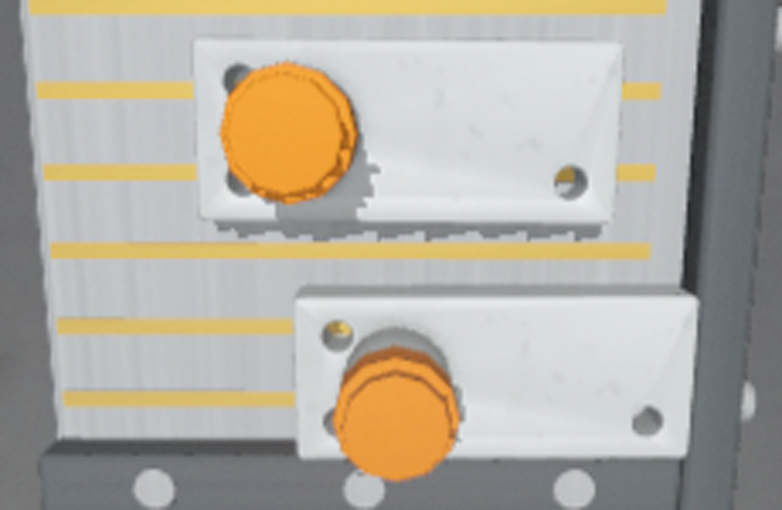

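Run:
```python
from h import *
w=cam('wrist');im=grab_frame('wrist')
b=[ray(w,p,84)[:2] for p,s in blobs(im,(5,150,80),(18,255,255),60)[0]];print(b)
d=b[0]-b[1]; t=np.array([498.4,197.2])+d*1.01;print(t)
plan([(*t,110,-10.8),(*t,54,-10.8)],vmax=40)
```

```text
[array([489.78448228, 248.14799752]), array([498.18289542, 198.32443018])]
[489.91760273 247.52180301]
-> [np.float64(489.9176027314404), np.float64(247.5218030082986), 110, -10.8]
[-0.0001,0.0001,0.0000,0.0309,-0.0074,0.0134,0],
[-0.0001,0.0001,0.0000,0.0309,-0.0074,0.0134,0],
[-0.0001,0.0001,0.0000,0.0309,-0.0074,0.0134,0],
-> [np.float64(489.9176027314404), np.float64(247.5218030082986), 54, -10.8]
[0.0000,0.0000,0.0000,0.0000,0.0000,0.0350,0],
[0.0000,0.0000,0.0000,0.0000,0.0000,0.0350,0],
```

Emit:
send_rows --pt "0 0 0 0.031 -0.0074 0.0134 0" --pt "0 0 0 0.031 -0.0074 0.0134 0" --pt "0 0 0 0.031 -0.0074 0.0134 0" --pt "0 0 0 0 0 0 0" --pt "0 0 0 0 0 0.035 0" --pt "0 0 0 0 0 0.034 0.2" --pt "0 0 0 0 0 0 0.5" --pt "0 0 0 0 0 0 0.6" --pt "0 0 0 0 0 0 0.7" --pt "0 0 0 0 0 0 0.73" --pt "0 0 0 0 0 0 0.77" --pt "0 0 0 0 0 0 0.8"

```text
clock: 23.75
position: [490.2, 247.7, 56.1]
eef_rot: [-2.42, -2.002, -0.001]
wrist_force: [-4.7, -0.2, 13.3]
opening: 0.242
```

Emit:
send_rows --pt "0 0 0 0 0 0 1" --pt "0 0 0 0 0 0 1" --pt "0 0 0 0 0 -0.006 1" --pt "0 0 0 0 0 -0.02 1" --pt "0 0 0 0 0 0 1"

```text
clock: 24.38
position: [490.9, 247.7, 77.5]
eef_rot: [2.421, 2.002, 0.003]
wrist_force: [-0.0, 0.6, -3.8]
opening: 0.238
```

Run:
```python
from h import *
st(); save("w11.png",grab_frame('wrist'),k=1.4)
plan([(516.5,318.9,70,-10.8)],grip=1)
```

```text
t 24.38 p [490.89 247.71  77.51] yaw -10.81 tilt 0.12 F [-0.02  0.64 -3.78] op 0.238
-> [516.5, 318.9, 70, -10.8]
[0.0001,-0.0002,-0.0000,0.0468,0.0076,0.0043,1],
[0.0001,-0.0002,-0.0000,0.0468,0.0076,0.0043,1],
```

View pics/w11.png

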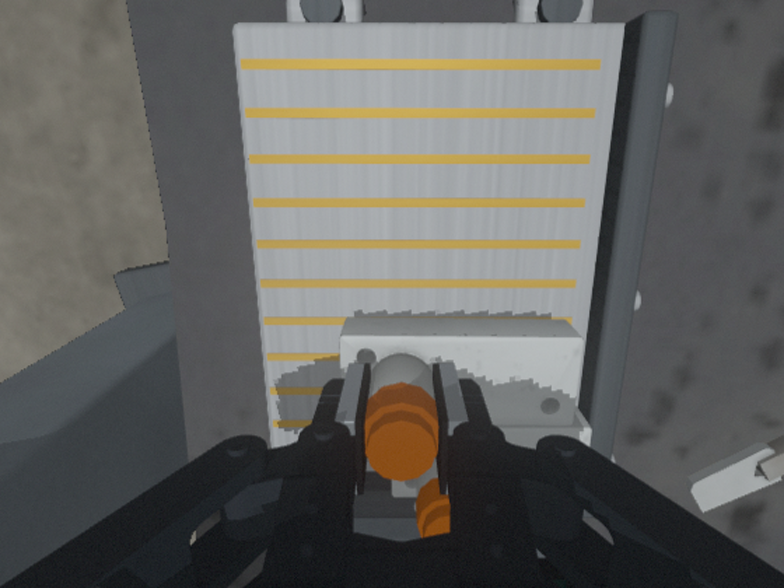

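Emit:
send_rows --pt "0 0 0 0.047 0.0076 0 1" --pt "0 0 0 0.047 0.0076 0 1" --pt "0 0 0 0 0 0 1" --pt "0 0 0 0 0 0.02 1" --pt "0 0 0 0 0 0.0045 1" --pt "0 0 0 0 0 0 1"

```text
clock: 25.18
position: [515.3, 317.9, 56.2]
eef_rot: [-2.421, -2.0, 0.003]
wrist_force: [-6.3, -0.9, 9.5]
opening: 0.238
```

Emit:
send_rows --pt "0 0 0 0 0 0.001 1" --pt "0 0 0 0 0 0.001 1" --pt "0 0 0 0 0 0 1"

```text
clock: 25.55
position: [515.3, 317.9, 56.0]
eef_rot: [-2.42, -1.999, 0.002]
wrist_force: [-17.2, -5.1, 39.1]
opening: 0.243
```

Emit:
send_rows --pt "0 0 0 0 0 -0.0022 1" --pt "0 0 0 0 0 0 0.74" --pt "0 0 0 0 0 0 0.6" --pt "0 0 0 0 0 0 0.3" --pt "0 0 0 0 0 0 0" --pt "0 0 0 0 0 0 0" --pt "0 0 0 0 0 -0.04 0" --pt "0 0 0 0 0 -0.075 0" --pt "0 0 0 0 0 0 0"

```text
clock: 26.68
position: [518.2, 319.7, 152.6]
eef_rot: [-2.421, -2.002, -0.009]
wrist_force: [-0.4, 0.3, -1.5]
opening: 0.995
```

Run:
```python
from h import *
st(); save("w12.png",grab_frame('wrist'),k=1.4)
plan([(500,200,150,-10),(485,-40,150,-8),(403.7,-197.2,130,-6.3)])
```

```text
t 26.68 p [518.21 319.74 152.56] yaw -10.83 tilt 0.34 F [-0.37  0.29 -1.48] op 0.995
-> [500, 200, 150, -10]
[0.0002,-0.0003,-0.0015,-0.0503,0.0024,0.0001,0],
[0.0002,-0.0003,-0.0015,-0.0503,0.0021,0.0001,0],
[0.0002,-0.0003,-0.0015,-0.0503,0.0019,0.0001,0],
-> [485, -40, 150, -8]
[0.0000,0.0000,-0.0022,-0.0597,0.0067,0.0000,0],
[0.0000,0.0000,-0.0022,-0.0598,0.0063,0.0000,0],
[0.0000,0.0000,-0.0022,-0.0598,0.0059,0.0000,0],
[0.0000,0.0000,-0.0022,-0.0599,0.0055,0.0000,0],
[0.0000,0.0000,-0.0022,-0.0599,0.0051,0.0000,0],
-> [403.7, -197.2, 130, -6.3]
[0.0000,0.0000,-0.0024,-0.0522,-0.0183,0.0063,0],
[0.0000,0.0000,-0.0024,-0.0520,-0.0187,0.0063,0],
[0.0000,0.0000,-0.0024,-0.0519,-0.0191,0.0063,0],
[0.0000,0.0000,-0.0024,-0.0518,-0.0195,0.0063,0],
```

View pics/w12.png

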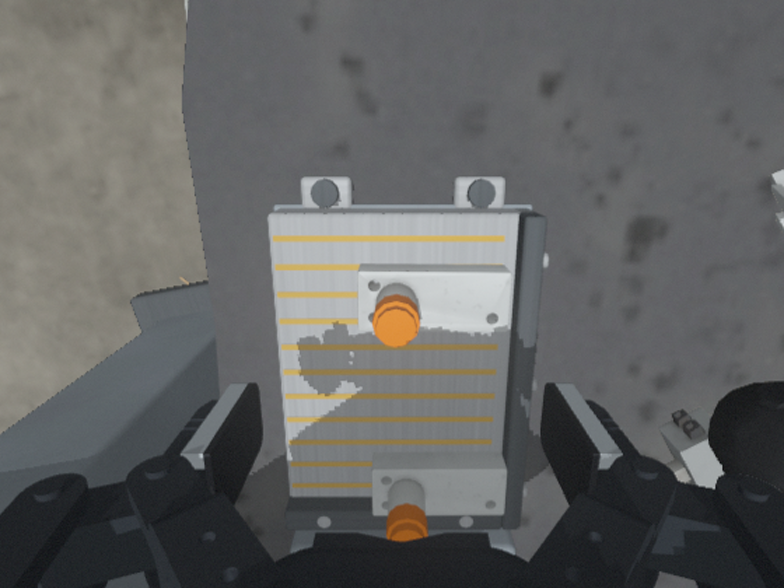

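Marked_0 (396,320) stands near the far end and block A sits home at the stop. Next I go to the crate for the second block.

Emit:
send_rows --pt "0 0 -0.0015 -0.05 0.0024 0 0" --pt "0 0 -0.0015 -0.05 0.002 0 0" --pt "0 0 -0.0015 -0.05 0.002 0 0" --pt "0 0 -0.0022 -0.06 0.0067 0 0" --pt "0 0 -0.0022 -0.06 0.0063 0 0" --pt "0 0 -0.0022 -0.06 0.006 0 0" --pt "0 0 -0.0022 -0.06 0.0055 0 0" --pt "0 0 -0.0022 -0.06 0.005 0 0" --pt "0 0 -0.0024 -0.052 -0.0185 0.006 0" --pt "0 0 -0.0024 -0.052 -0.0187 0.006 0" --pt "0 0 -0.0024 -0.052 -0.019 0.006 0" --pt "0 0 -0.0024 -0.052 -0.0195 0.006 0"

```text
clock: 28.22
position: [401.6, -198.8, 128.8]
eef_rot: [-2.339, -2.097, 0.001]
wrist_force: [1.0, -0.5, 0.4]
opening: 1.002
```

Emit:
send_rows --pt "0 0 0 0 0 0 0" --pt "0 0 0 0 0 0 0"

```text
clock: 28.48
position: [402.6, -197.7, 129.1]
eef_rot: [-2.34, -2.095, 0.001]
wrist_force: [1.0, 0.9, -0.9]
opening: 0.999
```

Run:
```python
from h import *
st(); 
w=cam('wrist');im=grab_frame('wrist');save("w13.png",im,k=1.4)
for p,s in blobs(im,(5,150,60),(18,255,255),60)[0]: print(p,s,ray(w,p,60).round(1))
t=grab_frame('top');c=cam('top')
for p,s in blobs(t,(5,150,130),(18,255,255),30)[0]: print(p,s,ray(c,p,86).round(1))
plan([(403.9,-197.3,31,-6.3)],vmax=30)
```

```text
t 28.48 p [ 402.6  -197.71  129.12] yaw -6.32 tilt 0.04 F [ 1.02  0.85 -0.91] op 0.999
[288.36 226.81] [272, 209, 34, 36, 932] [ 403.8 -196.7   60. ]
[392.73 355.03] [381, 337, 26, 37, 615] [ 469.3 -305.    60. ]
[107.91 208.51] [103, 204, 11, 10, 85] [517.3 318.1  86. ]
[166.19 213.27] [161, 209, 11, 10, 83] [499.4 197.1  86. ]
-> [403.9, -197.3, 31, -6.3]
[-0.0000,0.0000,0.0001,-0.0000,0.0003,0.0307,0],
[-0.0000,0.0000,0.0001,-0.0000,0.0002,0.0307,0],
[-0.0000,0.0000,0.0001,-0.0000,0.0002,0.0307,0],
[-0.0000,0.0000,0.0001,-0.0000,0.0002,0.0307,0],
```

View pics/w13.png

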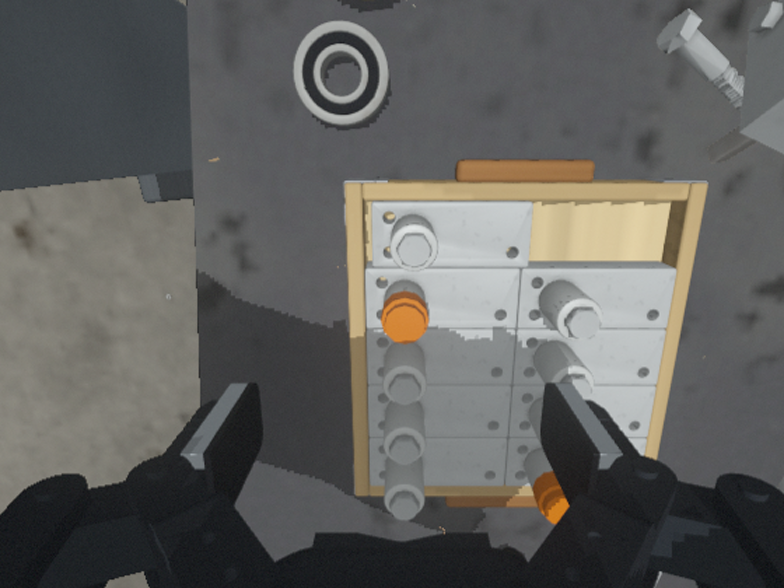

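Emit:
send_rows --pt "0 0 0 0 0.0015 0.0307 0" --pt "0 0 0 0 0 0.0307 0" --pt "0 0 0 0 0 0.0307 0" --pt "0 0 0 0 0 0.0307 0" --pt "0 0 0 0 0 0 0.3" --pt "0 0 0 0 0 0 0.5" --pt "0 0 0 0 0 0 0.6" --pt "0 0 0 0 0 0 0.68" --pt "0 0 0 0 0 0 0.71" --pt "0 0 0 0 0 0 0.74" --pt "0 0 0 0 0 0 0.77" --pt "0 0 0 0 0 0 0.8"

```text
clock: 30.08
position: [404.1, -198.0, 31.5]
eef_rot: [-2.34, -2.096, -0.001]
wrist_force: [-1.7, 1.9, 12.3]
opening: 0.235
```

Emit:
send_rows --pt "0 0 0 0 0 0 1" --pt "0 0 0 0 0 0 1"

```text
clock: 30.32
position: [404.1, -198.1, 31.5]
eef_rot: [-2.34, -2.096, -0.001]
wrist_force: [-1.6, 2.8, 12.3]
opening: 0.237
```

Low side force, so the grasp is centred. Next I lift in small steps.

Emit:
send_rows --pt "0 0 0 0 0 -0.003 1" --pt "0 0 0 0 0 -0.003 1" --pt "0 0 0 0 0 -0.003 1" --pt "0 0 0 0 0 -0.003 1" --pt "0 0 0 0 0 -0.003 1"

```text
clock: 30.95
position: [404.0, -198.1, 43.4]
eef_rot: [2.34, 2.096, -0.0]
wrist_force: [0.5, 1.1, -4.4]
opening: 0.237
```

Run:
```python
from h import *
st(); save("w14.png",grab_frame('wrist'),k=1.4)
```

```text
t 30.95 p [ 403.98 -198.07   43.41] yaw -6.29 tilt 0.0 F [ 0.49  1.15 -4.38] op 0.237
```

View pics/w14.png

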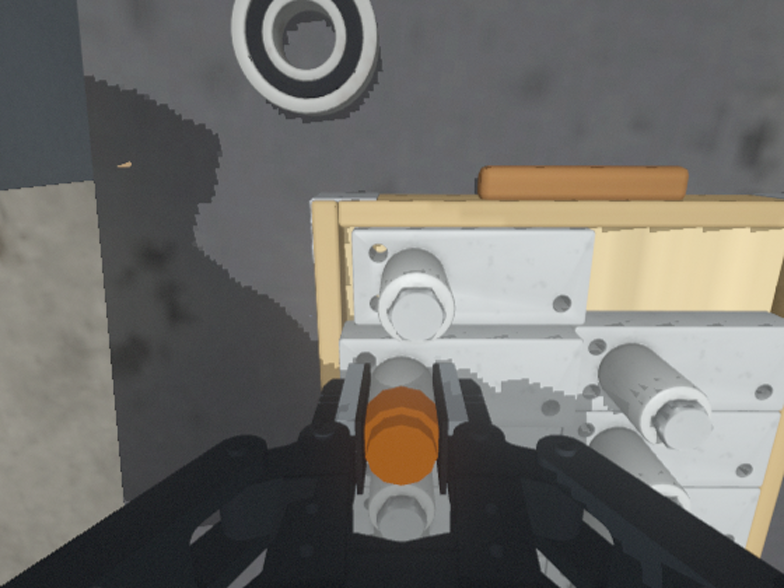

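Emit:
send_rows --pt "0 0 0 0 0 -0.005 1" --pt "0 0 0 0 0 -0.005 1" --pt "0 0 0 0 0 -0.05 1" --pt "0 0 0 0 0 -0.06 1" --pt "0 0 0 0 0 -0.01 1" --pt "0 0 0 0 0 0 1"

```text
clock: 31.75
position: [404.2, -197.5, 147.2]
eef_rot: [2.339, 2.097, 0.002]
wrist_force: [-0.2, 0.4, -4.3]
opening: 0.237
```

Run:
```python
from h import *
st()
plan([(485,-60,150,-8),(500.4,234.4,150,-10.8)],grip=1)
```

```text
t 31.75 p [ 404.23 -197.47  147.2 ] yaw -6.23 tilt 0.08 F [-0.23  0.42 -4.29] op 0.237
-> [485, -60, 150, -8]
[0.0001,-0.0001,0.0033,0.0606,0.0272,-0.0011,1],
[0.0001,-0.0001,0.0033,0.0609,0.0266,-0.0011,1],
[0.0001,-0.0001,0.0033,0.0611,0.0260,-0.0011,1],
-> [500.4, 234.4, 150, -10.8]
[0.0000,0.0000,0.0026,0.0612,-0.0054,0.0000,1],
[0.0000,0.0000,0.0026,0.0611,-0.0059,0.0000,1],
[0.0000,0.0000,0.0026,0.0611,-0.0064,0.0000,1],
[0.0000,0.0000,0.0026,0.0610,-0.0069,0.0000,1],
[0.0000,0.0000,0.0026,0.0610,-0.0073,0.0000,1],
[0.0000,0.0000,0.0026,0.0609,-0.0078,0.0000,1],
```

Emit:
send_rows --pt "0 0 0.0033 0.0605 0.027 -0.001 1" --pt "0 0 0.0033 0.061 0.0265 -0.001 1" --pt "0 0 0.0033 0.061 0.026 -0.001 1" --pt "0 0 0.0026 0.061 -0.0055 0 1" --pt "0 0 0.0026 0.061 -0.006 0 1" --pt "0 0 0.0026 0.061 -0.0065 0 1" --pt "0 0 0.0026 0.061 -0.007 0 1" --pt "0 0 0.0026 0.061 -0.0075 0 1" --pt "0 0 0.0026 0.061 -0.008 0 1" --pt "0 0 0 0 0 0 1" --pt "0 0 0 0 0 0 1"

```text
clock: 33.12
position: [499.0, 232.6, 148.1]
eef_rot: [2.422, 2.0, -0.004]
wrist_force: [-0.1, -0.9, -3.8]
opening: 0.238
```

Run:
```python
from h import *
st(); save("w15.png",grab_frame('wrist'),k=1.4)
plan([(500.4,234.4,60,-10.8)],grip=1)
```

```text
t 33.12 p [499.03 232.57 148.07] yaw -10.89 tilt 0.15 F [-0.09 -0.86 -3.75] op 0.238
-> [500.4, 234.4, 60, -10.8]
[-0.0002,0.0003,-0.0004,0.0016,0.0005,0.0553,1],
[-0.0002,0.0003,-0.0004,0.0016,0.0005,0.0553,1],
```

View pics/w15.png

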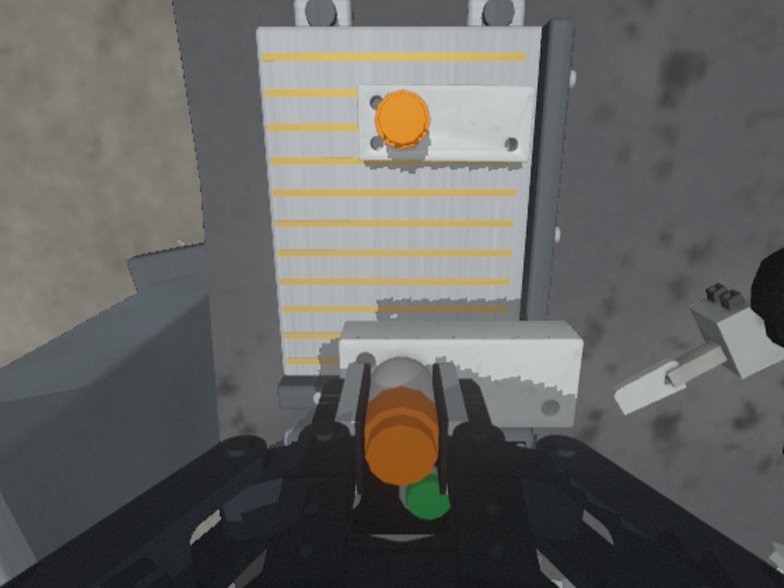

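Emit:
send_rows --pt "0 0 0 0.0015 0 0.055 1" --pt "0 0 0 0.0015 0 0.05 1" --pt "0 0 0 0 0 0 1" --pt "0 0 0 0 0 0 1" --pt "0 0 0 0 0 0 1"

```text
clock: 33.8
position: [501.0, 236.0, 67.1]
eef_rot: [-2.423, -2.0, -0.003]
wrist_force: [-0.4, 0.9, -4.4]
opening: 0.24
```

Run:
```python
from h import *
st(); save("w16.png",grab_frame('wrist'),k=1.4)
```

```text
t 33.8 p [501.   235.99  67.14] yaw -10.91 tilt 0.12 F [-0.38  0.9  -4.43] op 0.24
```

View pics/w16.png

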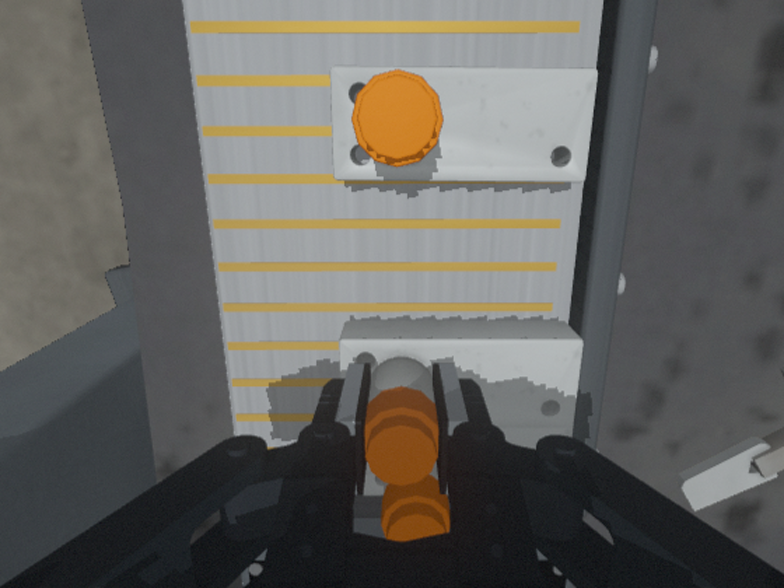

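Emit:
send_rows --pt "0 0 0 0 0 0.008 1" --pt "0 0 0 0 0 0.004 1" --pt "0 0 0 0 0 0.001 1" --pt "0 0 0 0 0 0.001 1" --pt "0 0 0 0 0 0 1"

```text
clock: 34.48
position: [500.0, 236.1, 55.5]
eef_rot: [-2.421, -2.0, -0.0]
wrist_force: [-12.0, -2.3, 31.0]
opening: 0.239
```

Emit:
send_rows --pt "0 0 0 0 0 0.0005 1" --pt "0 0 0 0 0 0 1"

```text
clock: 34.72
position: [500.0, 236.1, 55.4]
eef_rot: [-2.421, -1.999, -0.0]
wrist_force: [-16.1, -3.0, 40.2]
opening: 0.237
```

Down firmly, so I ease up 2 mm, push to the fence, then push to the neighbour.

Emit:
send_rows --pt "0 0 0 0 0 -0.0022 1" --pt "0 0 0 0 0.0015 0 1" --pt "0 0 0 0 0.0015 0 1" --pt "0 0 0 0 0.0015 0 1" --pt "0 0 0 0 0.0015 0 1" --pt "0 0 0 0 0 0 1"

```text
clock: 35.48
position: [504.6, 235.0, 55.6]
eef_rot: [-2.422, -2.001, 0.001]
wrist_force: [-4.2, 1.4, 2.2]
opening: 0.239
```

Emit:
send_rows --pt "0 0 0 0 0.001 0 1" --pt "0 0 0 0 0.001 0 1" --pt "0 0 0 0 0 0 1"

```text
clock: 35.85
position: [505.7, 234.8, 55.6]
eef_rot: [-2.421, -2.0, 0.002]
wrist_force: [-8.4, 1.1, 5.4]
opening: 0.24
```

Emit:
send_rows --pt "0 0 0 0 0.001 0 1" --pt "0 0 0 0 0.001 0 1" --pt "0 0 0 0 0 0 1"

```text
clock: 36.22
position: [505.7, 234.7, 55.6]
eef_rot: [-2.419, -2.0, 0.005]
wrist_force: [-19.4, 2.5, 16.4]
opening: 0.235
```

Emit:
send_rows --pt "0 0 0 0 -0.0018 0 1" --pt "0 0 0 -0.002 0 0 1" --pt "0 0 0 -0.002 0 0 1" --pt "0 0 0 -0.002 0 0 1" --pt "0 0 0 0 0 0 1"

```text
clock: 36.85
position: [505.1, 232.1, 55.9]
eef_rot: [-2.418, -2.002, -0.001]
wrist_force: [-7.6, 12.0, 4.0]
opening: 0.237
```

Emit:
send_rows --pt "0 0 0 -0.001 0 0 1" --pt "0 0 0 -0.001 0 0 1" --pt "0 0 0 0 0 0 1"

```text
clock: 37.22
position: [504.8, 230.8, 55.9]
eef_rot: [-2.418, -2.002, -0.001]
wrist_force: [-7.7, 13.1, 3.1]
opening: 0.237
```

Emit:
send_rows --pt "0 0 0 -0.001 0 0 1" --pt "0 0 0 -0.001 0 0 1" --pt "0 0 0 0 0 0 1"

```text
clock: 37.6
position: [504.8, 230.2, 56.0]
eef_rot: [-2.417, -2.002, -0.003]
wrist_force: [-6.1, 17.3, 3.3]
opening: 0.236
```

Emit:
send_rows --pt "0 0 0 -0.001 0 0 1" --pt "0 0 0 -0.001 0 0 1" --pt "0 0 0 0 0 0 1"

```text
clock: 37.98
position: [504.8, 229.9, 56.2]
eef_rot: [-2.416, -2.003, -0.006]
wrist_force: [-5.3, 24.4, 1.7]
opening: 0.235
```

Emit:
send_rows --pt "0 0 0 -0.001 0 0 1" --pt "0 0 0 -0.001 0 0 1" --pt "0 0 0 0 0 0 1"

```text
clock: 38.35
position: [504.5, 227.8, 56.4]
eef_rot: [-2.417, -2.001, -0.005]
wrist_force: [-8.1, 21.0, 8.9]
opening: 0.235
```

Emit:
send_rows --pt "0 0 0 0.003 0 0 1" --pt "0 0 0 0.001 0 0 0.76" --pt "0 0 0 0 0 0 0.7" --pt "0 0 0 0 0 0 0.3" --pt "0 0 0 0 0 0 0" --pt "0 0 0 0 0 0 0" --pt "0 0 0 0 0 -0.04 0" --pt "0 0 0 0 0 -0.05 0" --pt "0 0 0 -0.05 0 -0.02 0" --pt "0 0 0 0 0 0 0" --pt "0 0 0 0 0 0 0"

```text
clock: 39.72
position: [497.5, 187.9, 143.7]
eef_rot: [-2.422, -2.001, -0.0]
wrist_force: [-0.7, 0.3, -0.1]
opening: 1.001
```

```bash
cat >> h.py <<'E'
H1=np.array([498.6,197.2]);_a=np.radians(-10.8);EX=np.array([np.cos(_a),np.sin(_a)]);EY=np.array([-EX[1],EX[0]])
CC=H1+61*EX-17*EY
def row(p): q=np.asarray(p)[:2]-CC; return np.round([q@EX,q@EY],2)
def look(tag,box=None,k=1.4):
    w=cam('wrist');im=grab_frame('wrist'); cv2.imwrite(f"pics/{tag}raw.png",im[:,:,::-1]); np.savez(tag+".npz",K=w[0],R=w[1],t=w[2]); save(tag+".png",im,box,k)
    for p,s in blobs(im,(5,150,60),(18,255,255),60)[0]: print("w",p,s,row(ray(w,p,85)))
    t=grab_frame('top');c=cam('top')
    for p,s in blobs(t,(5,150,130),(18,255,255),30)[0]: print("t",p,s[2:],row(ray(c,p,86)))
E
python3 - <<'E'
from h import *
st(); look("w17",(150,40,240,170),3.3)
E
```

```text
t 39.73 p [497.51 187.9  143.7 ] yaw -10.88 tilt 0.03 F [-0.69  0.33 -0.12] op 1.001
w [274.15   9.42] [254, 0, 41, 24, 737] [-66.64 131.44]
w [284.63 163.07] [266, 144, 38, 39, 1107] [-61.52  52.06]
w [284.63 217.58] [267, 199, 36, 38, 1037] [-61.63  18.53]
t [405.22 211.31] [11, 10, 85] [   5.33 -476.02]
t [166.49 213.32] [10, 10, 80] [-60.24  16.36]
```

View pics/w17.png

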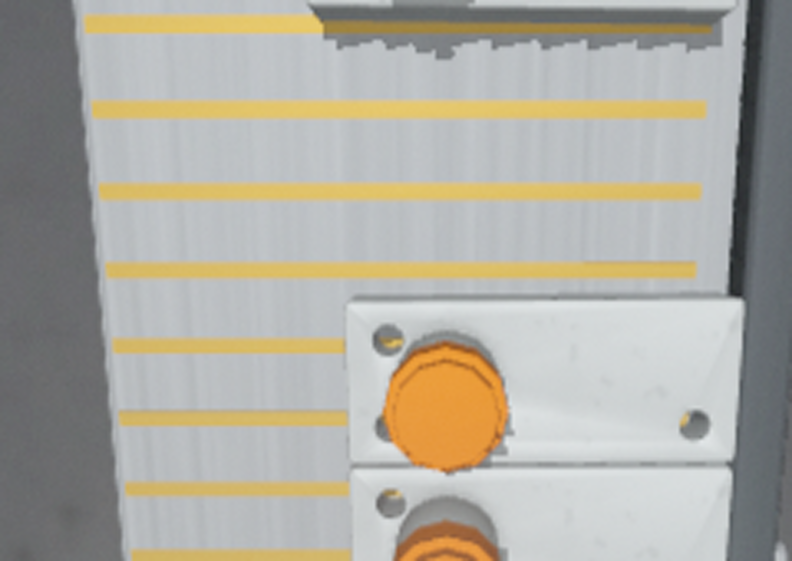

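Run:
```python
from h import *
c=cam('top');print(ray(c,(405.22,211.31),62),ray(c,(405.22,211.31),64))
plan([(497,180,150,-10.8),(485,-60,150,-8),(474.5,-308,135,-6.3)])
```

```text
[ 475.73192809 -306.56354104   62.        ] [ 475.36900474 -305.97633526   64.        ]
-> [497, 180, 150, -10.8]
[-0.0001,0.0002,-0.0002,-0.0101,0.0014,-0.0083,0],
-> [485, -60, 150, -8]
[0.0000,0.0000,-0.0031,-0.0595,0.0083,0.0000,0],
[0.0000,0.0000,-0.0031,-0.0596,0.0077,0.0000,0],
[0.0000,0.0000,-0.0031,-0.0597,0.0071,0.0000,0],
[0.0000,0.0000,-0.0031,-0.0597,0.0065,0.0000,0],
[0.0000,0.0000,-0.0031,-0.0598,0.0060,0.0000,0],
-> [474.5, -308, 135, -6.3]
[0.0000,0.0000,-0.0019,-0.0618,0.0060,0.0037,0],
[0.0000,0.0000,-0.0019,-0.0618,0.0057,0.0037,0],
[0.0000,0.0000,-0.0019,-0.0618,0.0053,0.0037,0],
[0.0000,0.0000,-0.0019,-0.0619,0.0049,0.0037,0],
[0.0000,0.0000,-0.0019,-0.0619,0.0046,0.0037,0],
```

Emit:
send_rows --pt "0 0 0 -0.01 0.0015 -0.008 0" --pt "0 0 -0.0031 -0.0595 0.0083 0 0" --pt "0 0 -0.0031 -0.0595 0.0077 0 0" --pt "0 0 -0.0031 -0.0597 0.007 0 0" --pt "0 0 -0.0031 -0.0597 0.0065 0 0" --pt "0 0 -0.0031 -0.06 0.006 0 0" --pt "0 0 -0.0019 -0.062 0.006 0.0037 0" --pt "0 0 -0.0019 -0.062 0.0057 0.0037 0" --pt "0 0 -0.0019 -0.062 0.0053 0.0037 0" --pt "0 0 -0.0019 -0.062 0.005 0.0037 0" --pt "0 0 -0.0019 -0.062 0.0046 0.0037 0"

```text
clock: 41.2
position: [473.4, -311.3, 135.4]
eef_rot: [-2.341, -2.095, 0.001]
wrist_force: [-0.0, 0.1, 0.2]
opening: 0.999
```

Emit:
send_rows --pt "0 0 0 0 0 0 0" --pt "0 0 0 0 0 0 0"

```text
clock: 41.45
position: [473.4, -309.5, 135.3]
eef_rot: [-2.342, -2.093, 0.001]
wrist_force: [-0.1, 0.6, 0.6]
opening: 0.998
```

Run:
```python
from h import *
st(); look("w18")
w=lc("w18.npz")
for p,s in blobs(rd("w18raw.png"),(5,150,60),(18,255,255),60)[0]: print("w",p,s,ray(w,p,60))
```

```text
t 41.45 p [ 473.43 -309.49  135.28] yaw -6.42 tilt 0.04 F [-0.09  0.65  0.58] op 0.998
w [287.89 223.63] [272, 206, 33, 36, 861] [   9.17 -475.52]
t [107.86 208.46] [11, 10, 84] [-65.16 139.41]
t [150.01 211.2 ] [11, 10, 79] [-60.04  51.18]
t [166.44 213.28] [10, 10, 79] [-60.17  16.48]
w [287.89 223.63] [272, 206, 33, 36, 861] [ 474.32261185 -308.50098672   60.        ]
```

View pics/w18.png

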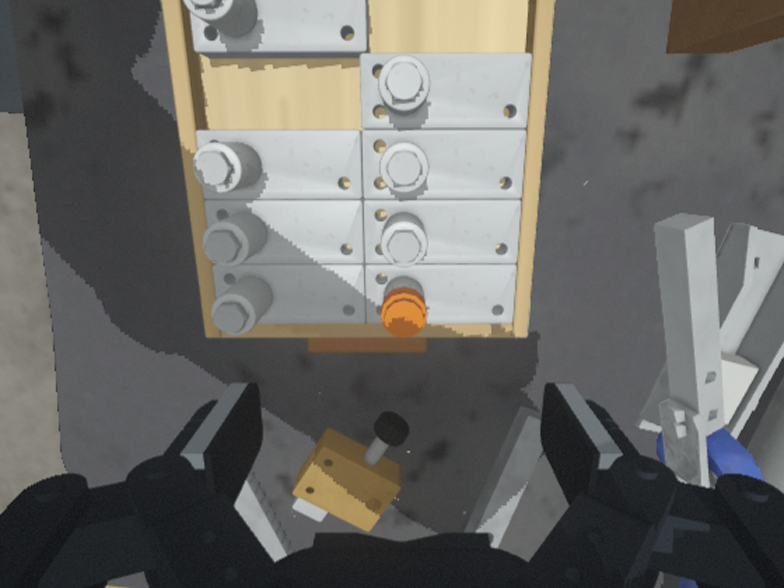

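Emit:
send_rows --pt "0 0 0 0.0013 0.001 0.033 0" --pt "0 0 0 0 0 0.033 0" --pt "0 0 0 0 0 0.033 0" --pt "0 0 0 0 0 0.031 0" --pt "0 0 0 0 0 0 0.3" --pt "0 0 0 0 0 0 0.5" --pt "0 0 0 0 0 0 0.6" --pt "0 0 0 0 0 0 0.68" --pt "0 0 0 0 0 0 0.71" --pt "0 0 0 0 0 0 0.74" --pt "0 0 0 0 0 0 0.77" --pt "0 0 0 0 0 0 0.8"

```text
clock: 43.05
position: [474.7, -308.5, 31.7]
eef_rot: [-2.342, -2.094, -0.0]
wrist_force: [-1.7, 1.1, 7.9]
opening: 0.237
```

Emit:
send_rows --pt "0 0 0 0 0 0 1" --pt "0 0 0 0 0 0 1"

```text
clock: 43.3
position: [474.7, -308.5, 31.7]
eef_rot: [-2.342, -2.094, -0.001]
wrist_force: [-2.0, 1.9, 8.3]
opening: 0.238
```

Emit:
send_rows --pt "0 0 0 0 0 -0.003 1" --pt "0 0 0 0 0 -0.003 1" --pt "0 0 0 0 0 -0.003 1" --pt "0 0 0 0 0 -0.003 1" --pt "0 0 0 0 0 -0.003 1"

```text
clock: 43.92
position: [474.7, -308.5, 43.6]
eef_rot: [2.342, 2.094, -0.0]
wrist_force: [-0.1, 0.4, -4.2]
opening: 0.234
```

Run:
```python
from h import *
st(); save("w19.png",grab_frame('wrist'),k=1.4)
```

```text
t 43.92 p [ 474.71 -308.47   43.57] yaw -6.38 tilt 0.0 F [-0.05  0.38 -4.18] op 0.234
```

View pics/w19.png

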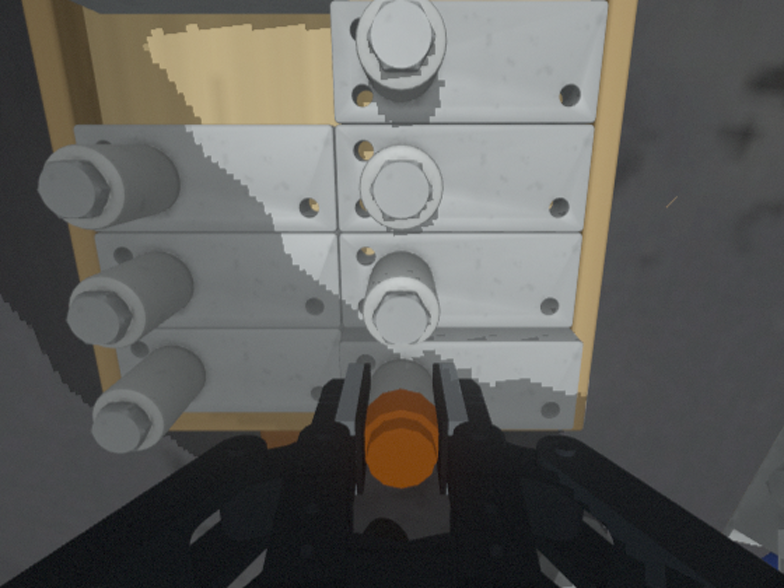

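Emit:
send_rows --pt "0 0 0 0 0 -0.005 1" --pt "0 0 0 0 0 -0.005 1" --pt "0 0 0 0 0 -0.05 1" --pt "0 0 0 0 0 -0.06 1" --pt "0 0 0 0 0 -0.01 1" --pt "0 0 0 0 0 0 1"

```text
clock: 44.72
position: [474.9, -308.1, 147.3]
eef_rot: [2.341, 2.095, 0.001]
wrist_force: [0.2, 1.5, -3.1]
opening: 0.238
```

Run:
```python
from h import *
st()
plan([(485,-60,150,-8),(507.2,268.8,150,-10.8)],grip=1,vmax=55)
```

```text
t 44.73 p [ 474.93 -308.06  147.33] yaw -6.35 tilt 0.04 F [ 0.22  1.54 -3.07] op 0.238
-> [485, -60, 150, -8]
[0.0000,-0.0000,0.0018,0.0619,-0.0044,-0.0006,1],
[0.0000,-0.0000,0.0018,0.0619,-0.0047,-0.0007,1],
[0.0000,-0.0000,0.0018,0.0619,-0.0051,-0.0007,1],
[0.0000,-0.0000,0.0018,0.0618,-0.0054,-0.0007,1],
[0.0000,-0.0000,0.0018,0.0618,-0.0058,-0.0007,1],
-> [507.2, 268.8, 150, -10.8]
[0.0000,0.0000,0.0026,0.0685,-0.0050,0.0000,1],
[0.0000,0.0000,0.0026,0.0684,-0.0055,0.0000,1],
[0.0000,0.0000,0.0026,0.0684,-0.0061,0.0000,1],
[0.0000,0.0000,0.0026,0.0683,-0.0066,0.0000,1],
[0.0000,0.0000,0.0026,0.0683,-0.0072,0.0000,1],
[0.0000,0.0000,0.0026,0.0682,-0.0077,0.0000,1],
```

Emit:
send_rows --pt "0 0 0.0018 0.062 -0.0044 -0.0006 1" --pt "0 0 0.0018 0.062 -0.0047 -0.0006 1" --pt "0 0 0.0018 0.062 -0.005 -0.0006 1" --pt "0 0 0.0018 0.062 -0.0054 -0.0006 1" --pt "0 0 0.0018 0.062 -0.0058 -0.0006 1" --pt "0 0 0.0026 0.0685 -0.005 0 1" --pt "0 0 0.0026 0.0685 -0.0055 0 1" --pt "0 0 0.0026 0.0685 -0.006 0 1" --pt "0 0 0.0026 0.0683 -0.0066 0 1" --pt "0 0 0.0026 0.0683 -0.0072 0 1" --pt "0 0 0.0026 0.0683 -0.0077 0 1" --pt "0 0 0 0 0 0 1"

```text
clock: 46.22
position: [506.0, 273.5, 147.6]
eef_rot: [2.414, 2.01, -0.003]
wrist_force: [-0.1, -1.0, -3.9]
opening: 0.232
```

Emit:
send_rows --pt "0 0 0 0 0 0 1" --pt "0 0 0 0 0 0 1"

```text
clock: 46.48
position: [507.2, 267.8, 149.2]
eef_rot: [2.422, 2.0, -0.002]
wrist_force: [-0.6, -0.2, -4.5]
opening: 0.234
```

Run:
```python
from h import *
st(); look("w20")
plan([(507.2,268.8,64,-10.8)],grip=1)
```

```text
t 46.48 p [507.16 267.77 149.21] yaw -10.91 tilt 0.06 F [-0.61 -0.2  -4.45] op 0.234
w [284.63 148.68] [267, 130, 36, 38, 1073] [-67.03 139.9 ]
w [286.18 313.28] [260, 279, 53, 70, 3085] [-66.4   27.23]
t [119.72 200.69] [10, 10, 65] [-45.78 118.06]
t [149.98 211.25] [11, 10, 84] [-60.16  51.22]
t [166.48 213.19] [10, 10, 81] [-59.97  16.43]
-> [507.2, 268.8, 64, -10.8]
[-0.0001,0.0000,-0.0003,0.0004,-0.0001,0.0535,1],
[-0.0001,0.0000,-0.0003,0.0004,-0.0002,0.0535,1],
```

View pics/w20.png

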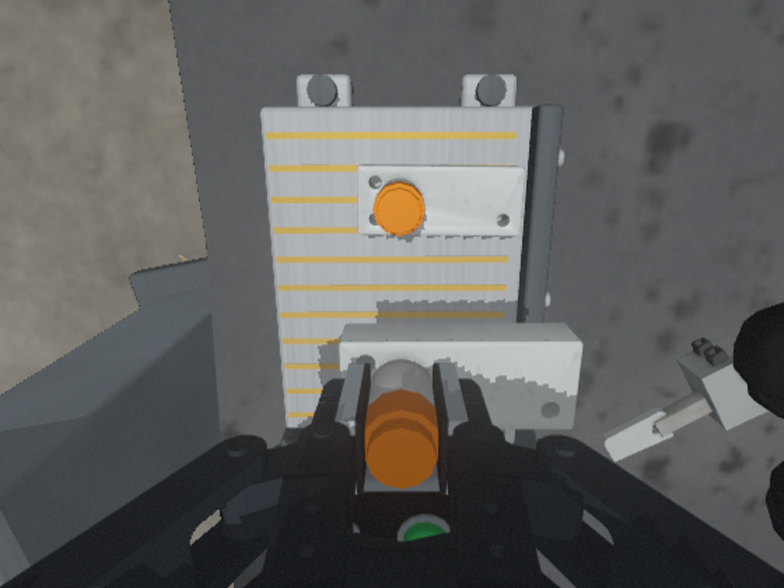

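Emit:
send_rows --pt "0 0 0 0.0005 0 0.0535 1" --pt "0 0 0 0.0005 0 0.05 1" --pt "0 0 0 0 0 0 1" --pt "0 0 0 0 0 0 1" --pt "0 0 0 0 0 0 1"

```text
clock: 47.2
position: [508.3, 270.3, 68.6]
eef_rot: [-2.421, -2.002, -0.004]
wrist_force: [-0.6, -0.4, -4.2]
opening: 0.238
```

Run:
```python
from h import *
st();print(row(pose()[0])); save("w21.png",grab_frame('wrist'),k=1.4)
```

```text
t 47.2 p [508.35 270.3   68.6 ] yaw -10.82 tilt 0.13 F [-0.55 -0.45 -4.22] op 0.238
[-65.12  90.63]
```

View pics/w21.png

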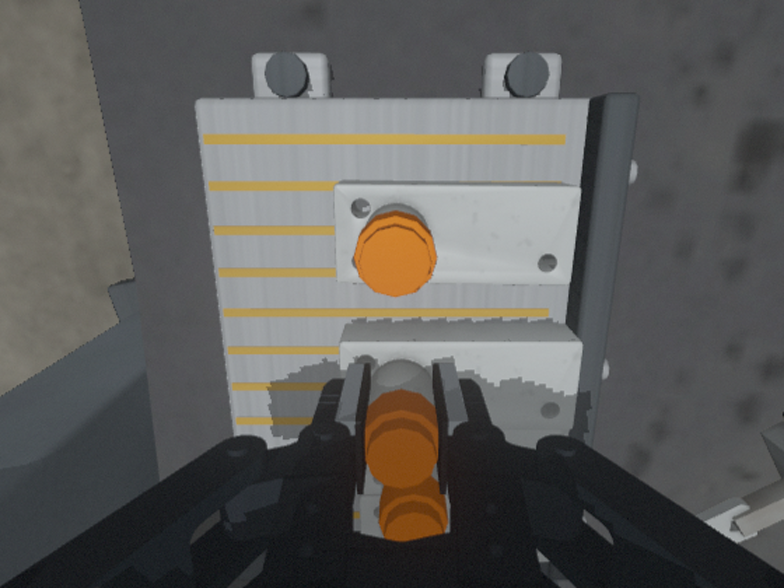

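Emit:
send_rows --pt "0 0 0 0 0 0.01 1" --pt "0 0 0 0 0 0.004 1" --pt "0 0 0 0 0 0.0015 1" --pt "0 0 0 0 0 0 1"

```text
clock: 47.75
position: [507.2, 270.2, 55.6]
eef_rot: [-2.42, -2.001, 0.0]
wrist_force: [-11.7, -2.3, 29.5]
opening: 0.238
```

Emit:
send_rows --pt "0 0 0 0 0.0015 -0.0003 1" --pt "0 0 0 0 0.0015 0 1" --pt "0 0 0 0 0.0015 0 1" --pt "0 0 0 0 0 0 1"

```text
clock: 48.25
position: [507.3, 270.1, 55.6]
eef_rot: [-2.415, -2.0, 0.008]
wrist_force: [-34.8, 0.4, 47.3]
opening: 0.236
```

Emit:
send_rows --pt "0 0 0 0 0.001 0 1" --pt "0 0 0 0 0.001 0 1" --pt "0 0 0 0 0 0 1"

```text
clock: 48.62
position: [508.9, 270.2, 55.6]
eef_rot: [-2.414, -2.0, 0.007]
wrist_force: [-31.3, 1.7, 41.9]
opening: 0.235
```

Emit:
send_rows --pt "0 0 0 0 0 -0.0015 1" --pt "0 0 0 0 0 -0.001 1" --pt "0 0 0 0 0 0 1"

```text
clock: 49.0
position: [512.3, 269.0, 56.6]
eef_rot: [-2.421, -2.002, 0.001]
wrist_force: [-3.8, 1.9, -2.3]
opening: 0.235
```

Emit:
send_rows --pt "0 0 0 0 0.001 -0.0003 1" --pt "0 0 0 0 0.001 0 1" --pt "0 0 0 0 0 0 1"

```text
clock: 49.38
position: [512.4, 269.1, 56.6]
eef_rot: [-2.418, -2.002, 0.004]
wrist_force: [-12.5, 3.3, 3.2]
opening: 0.234
```

Run:
```python
from h import *
st();print(row(pose()[0]))
```

```text
t 49.38 p [512.4  269.12  56.6 ] yaw -10.77 tilt 0.21 F [-12.51   3.3    3.16] op 0.234
[-60.92  90.23]
```

Emit:
send_rows --pt "0 0 0 0 -0.0015 0.0006 1" --pt "0 0 0 -0.002 0 0 1" --pt "0 0 0 -0.002 0 0 1" --pt "0 0 0 -0.002 0 0 1" --pt "0 0 0 0 0 0 1"

```text
clock: 50.0
position: [511.5, 265.1, 56.3]
eef_rot: [-2.419, -2.003, 0.0]
wrist_force: [-5.1, 5.6, -3.6]
opening: 0.233
```

Emit:
send_rows --pt "0 0 0 -0.0015 0 0.0003 1" --pt "0 0 0 -0.001 0 0 1" --pt "0 0 0 0 0 0 1"

```text
clock: 50.38
position: [511.5, 264.7, 56.4]
eef_rot: [-2.417, -2.003, -0.002]
wrist_force: [-4.9, 13.7, -2.1]
opening: 0.237
```

Run:
```python
from h import *
st();print(row(pose()[0]))
```

```text
t 50.38 p [511.51 264.69  56.42] yaw -10.71 tilt 0.14 F [-4.87 13.74 -2.14] op 0.237
[-60.97  85.72]
```

Emit:
send_rows --pt "0 0 0 0 0 0.001 1" --pt "0 0 0 -0.001 0 0 1" --pt "0 0 0 -0.0005 0 0 1" --pt "0 0 0 0 0 0 1"

```text
clock: 50.88
position: [511.5, 264.7, 56.0]
eef_rot: [-2.416, -2.004, -0.004]
wrist_force: [-6.3, 18.3, 3.6]
opening: 0.241
```

Run:
```python
from h import *
st();print(row(pose()[0]))
```

```text
t 50.88 p [511.49 264.66  56.04] yaw -10.67 tilt 0.23 F [-6.32 18.29  3.58] op 0.241
[-60.98  85.68]
```

Stalled against B with 18 N. I relax, release, and look.

Emit:
send_rows --pt "0 0 0 0.003 0 0 1" --pt "0 0 0 0 0 0 0.76" --pt "0 0 0 0 0 0 0.7" --pt "0 0 0 0 0 0 0.3" --pt "0 0 0 0 0 0 0" --pt "0 0 0 0 0 0 0" --pt "0 0 0 0 0 -0.04 0" --pt "0 0 0 0 0 -0.05 0" --pt "0 0 0 -0.05 0 -0.02 0" --pt "0 0 0 0 0 0 0" --pt "0 0 0 0 0 0 0" --pt "0 0 0 0 0 0 0"

```text
clock: 52.38
position: [504.3, 224.7, 143.1]
eef_rot: [2.42, 2.003, -0.001]
wrist_force: [0.3, 0.4, 0.1]
opening: 1.002
```

Run:
```python
from h import *
st(); look("w22",(150,10,240,250),2.4)
```

```text
t 52.38 p [504.31 224.67 143.1 ] yaw -10.77 tilt 0.04 F [0.28 0.44 0.12] op 1.002
w [275.04  71.81] [255, 50, 41, 44, 1367] [-66.91 138.86]
w [285.15 169.33] [267, 150, 37, 39, 1107] [-61.52  85.82]
w [285.01 222.9 ] [268, 204, 35, 39, 1033] [-61.64  52.63]
w [285.06 271.5 ] [269, 252, 34, 40, 1035] [-61.64  19.53]
t [150.49 211.32] [10, 10, 80] [-60.17  50.14]
t [107.79 210.77] [11, 5, 39] [-70.   138.59]
t [166.49 213.24] [10, 10, 80] [-60.08  16.39]
```

View pics/w22.png

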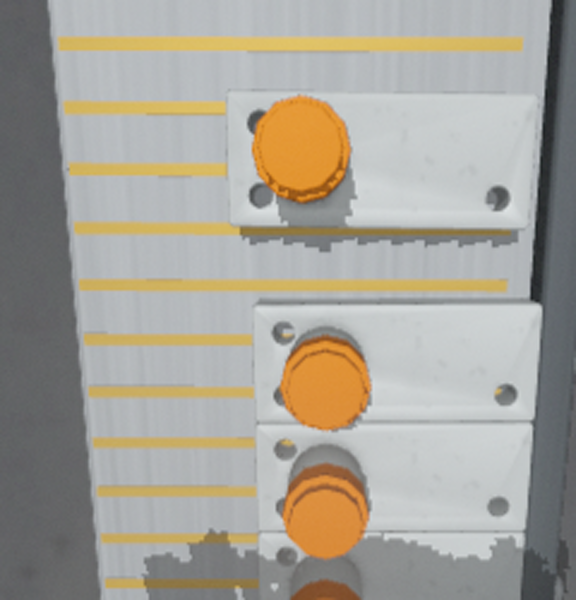

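Run:
```python
from h import *
t=CC-66.2*EX+138.6*EY; print(t, row(pose()[0]))
plan([(*t,105,-10.8),(*t,56,-10.8)],vmax=40)
```

```text
[516.27767415 317.62051252] [-60.48  44.84]
-> [np.float64(516.277674149835), np.float64(317.6205125244543), 105, -10.8]
[-0.0000,0.0001,0.0000,0.0391,-0.0024,0.0159,0],
[-0.0000,0.0001,0.0000,0.0391,-0.0024,0.0159,0],
[-0.0000,0.0001,0.0000,0.0391,-0.0024,0.0159,0],
-> [np.float64(516.277674149835), np.float64(317.6205125244543), 56, -10.8]
[0.0000,0.0000,0.0000,0.0000,0.0000,0.0306,0],
[0.0000,0.0000,0.0000,0.0000,0.0000,0.0306,0],
```

Emit:
send_rows --pt "0 0 0 0.039 -0.0024 0.008 0" --pt "0 0 0 0.039 -0.0024 0.018 0" --pt "0 0 0 0.039 -0.0024 0.021 0" --pt "0 0 0 0 0 0 0" --pt "0 0 0 0 0 0.0306 0" --pt "0 0 0 0 0 0.03 0.2" --pt "0 0 0 0 0 0 0.5" --pt "0 0 0 0 0 0 0.6" --pt "0 0 0 0 0 0 0.7" --pt "0 0 0 0 0 0 0.74" --pt "0 0 0 0 0 0 0.77" --pt "0 0 0 0 0 0 0.8"

```text
clock: 53.98
position: [516.3, 317.5, 58.3]
eef_rot: [-2.42, -2.002, -0.001]
wrist_force: [-4.4, -0.4, 10.6]
opening: 0.234
```

Emit:
send_rows --pt "0 0 0 0 0 0 1" --pt "0 0 0 0 0 0 1"

```text
clock: 54.22
position: [516.3, 317.5, 58.3]
eef_rot: [-2.42, -2.002, -0.001]
wrist_force: [-4.5, 0.1, 11.3]
opening: 0.238
```

Run:
```python
from h import *
st();print(row(pose()[0]))
save("w23.png",grab_frame('wrist'),k=1.4)
```

```text
t 54.23 p [516.3  317.5   58.28] yaw -10.8 tilt 0.06 F [-4.46  0.14 11.31] op 0.238
[-66.16 138.49]
```

View pics/w23.png

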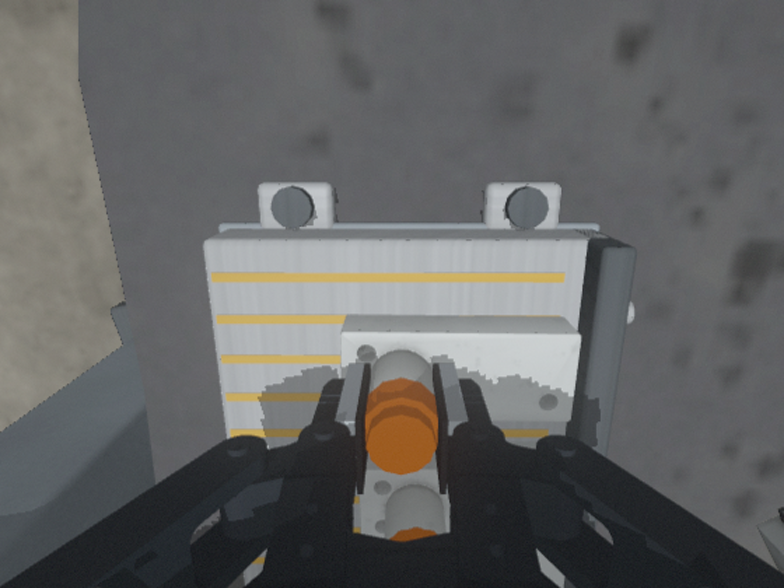

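Emit:
send_rows --pt "0 0 0 0 0 -0.0012 1" --pt "0 0 0 -0.004 0 0 1" --pt "0 0 0 -0.005 0 0 1" --pt "0 0 0 -0.005 0 0 1" --pt "0 0 0 -0.003 0.001 0 1" --pt "0 0 0 0 0.0015 0 1" --pt "0 0 0 0 0.0015 0 1" --pt "0 0 0 0 0 0 1"

```text
clock: 55.28
position: [517.1, 303.2, 58.4]
eef_rot: [2.421, 2.002, -0.0]
wrist_force: [0.6, -0.4, -3.7]
opening: 0.233
```

Run:
```python
from h import *
st();print(row(pose()[0]))
```

```text
t 55.27 p [517.07 303.19  58.38] yaw -10.81 tilt 0.01 F [ 0.56 -0.4  -3.69] op 0.233
[-62.72 124.58]
```

Emit:
send_rows --pt "0 0 0 0 0.0015 0.0005 1" --pt "0 0 0 0 0.0015 0.0005 1" --pt "0 0 0 0 0.001 0 1" --pt "0 0 0 0 0 0 1"

```text
clock: 55.78
position: [518.3, 303.3, 58.2]
eef_rot: [-2.417, -2.001, 0.003]
wrist_force: [-17.2, -0.4, 23.1]
opening: 0.238
```

Run:
```python
from h import *
st();print(row(pose()[0]))
```

```text
t 55.77 p [518.3  303.26  58.25] yaw -10.77 tilt 0.22 F [-17.23  -0.39  23.13] op 0.238
[-61.52 124.88]
```

Emit:
send_rows --pt "0 0 0 0 0 -0.0008 1" --pt "0 0 0 0 0.0008 0 1" --pt "0 0 0 0 0.0008 0 1" --pt "0 0 0 0 0 0 1"

```text
clock: 56.28
position: [518.8, 303.1, 58.3]
eef_rot: [-2.417, -2.001, 0.005]
wrist_force: [-19.4, 0.8, 16.0]
opening: 0.227
```

Run:
```python
from h import *
st();print(row(pose()[0]))
```

```text
t 56.27 p [518.8  303.06  58.29] yaw -10.75 tilt 0.29 F [-19.37   0.76  15.97] op 0.227
[-60.99 124.77]
```

At the fence (-61.0). Next I close the row with a push towards the stop (119 expected).

Emit:
send_rows --pt "0 0 0 0 -0.002 -0.0005 1" --pt "0 0 0 -0.002 0 0 1" --pt "0 0 0 -0.002 0 0 1" --pt "0 0 0 -0.002 0 0 1" --pt "0 0 0 0 0 0 1"

```text
clock: 56.9
position: [518.2, 299.3, 58.6]
eef_rot: [-2.418, -2.003, -0.0]
wrist_force: [-6.2, 6.5, 0.2]
opening: 0.237
```

Emit:
send_rows --pt "0 0 0 -0.0015 0 0 1" --pt "0 0 0 -0.001 0 0 1" --pt "0 0 0 0 0 0 1"

```text
clock: 57.28
position: [517.8, 297.5, 58.6]
eef_rot: [-2.418, -2.003, -0.0]
wrist_force: [-5.2, 8.2, -0.1]
opening: 0.23
```

Run:
```python
from h import *
st();print(row(pose()[0]))
```

```text
t 57.27 p [517.79 297.47  58.65] yaw -10.72 tilt 0.1 F [-5.16  8.19 -0.08] op 0.23
[-60.94 119.09]
```

Emit:
send_rows --pt "0 0 0 -0.0015 0 0.0006 1" --pt "0 0 0 -0.001 0 0 1" --pt "0 0 0 0 0 0 1"

```text
clock: 57.65
position: [517.6, 296.8, 58.6]
eef_rot: [-2.416, -2.004, -0.003]
wrist_force: [-7.8, 11.7, 4.8]
opening: 0.237
```

Run:
```python
from h import *
st();print(row(pose()[0]))
```

```text
t 57.65 p [517.59 296.79  58.65] yaw -10.67 tilt 0.18 F [-7.81 11.73  4.78] op 0.237
[-61.01 118.39]
```

Emit:
send_rows --pt "0 0 0 -0.0015 0 0.0003 1" --pt "0 0 0 -0.001 0 0 1" --pt "0 0 0 0 0 0 1"

```text
clock: 58.02
position: [517.4, 295.8, 58.7]
eef_rot: [-2.415, -2.004, -0.004]
wrist_force: [-8.3, 15.6, 8.2]
opening: 0.237
```

Run:
```python
from h import *
st();print(row(pose()[0]))
```

```text
t 58.02 p [517.38 295.77  58.71] yaw -10.63 tilt 0.25 F [-8.32 15.6   8.24] op 0.237
[-61.02 117.35]
```

Emit:
send_rows --pt "0 0 0 0.003 0 0 1" --pt "0 0 0 0 0 0 0.76" --pt "0 0 0 0 0 0 0.7" --pt "0 0 0 0 0 0 0.3" --pt "0 0 0 0 0 0 0" --pt "0 0 0 0 0 0 0" --pt "0 0 0 0 0 -0.04 0" --pt "0 0 0 0 0 -0.05 0" --pt "0 0 0 -0.05 0 -0.02 0" --pt "0 0 0 -0.05 0 0 0" --pt "0 0 0 0 0 0 0" --pt "0 0 0 0 0 0 0"

```text
clock: 59.52
position: [503.3, 216.3, 146.0]
eef_rot: [-2.42, -2.002, -0.001]
wrist_force: [0.3, 0.7, -0.5]
opening: 1.003
```

Run:
```python
from h import *
st(); look("w24",(150,40,240,250),2.4)
```

```text
t 59.52 p [503.3  216.33 146.03] yaw -10.8 tilt 0.03 F [ 0.28  0.74 -0.51] op 1.003
w [284.09  94.43] [265, 74, 39, 42, 1241] [-61.44 119.08]
w [284.16 154.98] [266, 136, 37, 39, 1100] [-61.48  85.46]
w [284.07 208.87] [267, 190, 35, 38, 1012] [-61.62  52.42]
w [284.15 258.13] [268, 239, 34, 39, 1005] [-61.66  19.27]
t [150.43 211.36] [10, 10, 81] [-60.27  50.25]
t [166.49 213.24] [10, 10, 80] [-60.08  16.39]
```

View pics/w24.png

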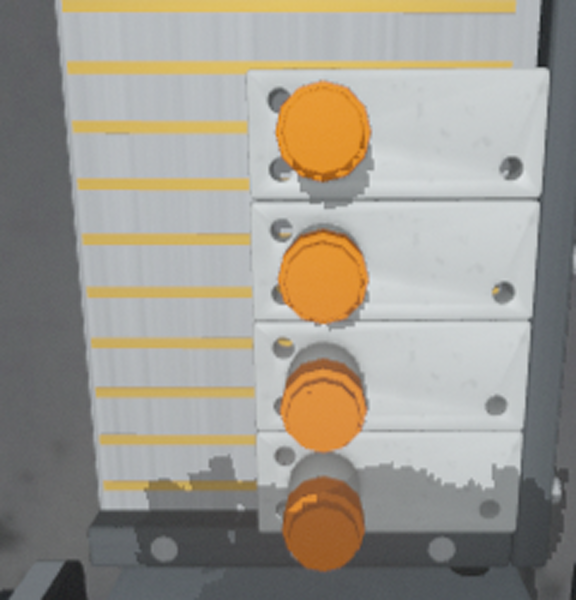

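Run:
```python
from h import *
w=lc("w24.npz");f=lambda x,y,z:row(ray(w,(150+x/2.4,40+y/2.4),z))
print("A near",f(275,531,50),f(500,530,50),"A far",f(275,433,50),"stop base",f(130,512,32),f(240,513,32),"stoptop front",f(110,520,46))
print("fence base", f(541,40,32),"ends",f(548,100,50),f(541,180,50),f(536,260,50),f(529,350,50),f(520,460,50))
im=rd("w24raw.png"); save("w24z.png",im,(180,215,200,65),4)
```

```text
A near [-76.78   0.31] [-5.79  0.64] A far [-76.14  32.99] stop base [-126.8    -1.27] [-89.73  -1.64] stoptop front [-129.74    2.26]
fence base [  0.51 144.74] ends [ -0.73 127.73] [ -1.02 106.97] [-0.76 85.02] [-0.85 58.77] [-1.11 24.21]
```

View pics/w24z.png

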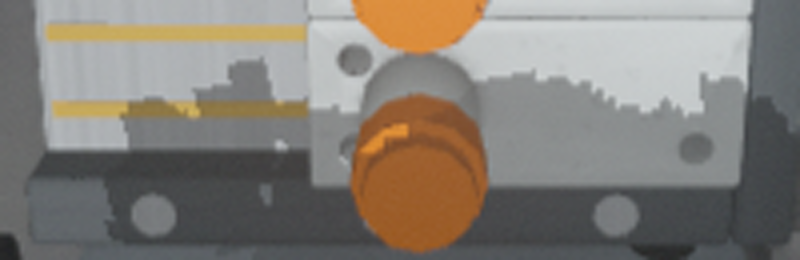

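Run:
```python
from h import *
c=cam('top');t=grab_frame('top')
for p,s in blobs(t,(50,120,60),(85,255,255),50)[0]: print(p,s,ray(c,p,54),row(ray(c,p,54)))
im=rd("w24raw.png");w=lc("w24.npz")
plan([(491.5,111,146,-10.8)],grip=1)
```

```text
[210.06 216.05] [205, 211, 12, 12, 111] [493.93861283 110.31390594  54.        ] [-49.3  -69.22]
-> [491.5, 111, 146, -10.8]
[0.0000,0.0001,0.0002,-0.0662,0.0051,-0.0001,1],
[0.0000,0.0001,0.0002,-0.0662,0.0051,-0.0001,1],
```

Emit:
send_rows --pt "0 0 0 -0.066 0.006 0 0" --pt "0 0 0 -0.066 0.006 0 0.5" --pt "0 0 0 0 0 0 1" --pt "0 0 0 0 0 0 1" --pt "0 0 0 0 0 0 1" --pt "0 0 0 0 0 0 1" --pt "0 0 0 0 0 0 1" --grip_force 20

```text
clock: 60.55
position: [492.8, 110.7, 145.9]
eef_rot: [2.42, 2.003, -0.0]
wrist_force: [-0.9, -0.1, -0.3]
opening: -0.001
```

Run:
```python
from h import *
st(); look("w25")
w=lc("w25.npz")
for p,s in blobs(rd("w25raw.png"),(50,120,40),(85,255,255),60)[0]: print(p,s,ray(w,p,54))
```

```text
t 60.55 p [492.81 110.7  145.89] yaw -10.77 tilt 0.02 F [-0.92 -0.14 -0.25] op -0.001
w [266.49  22.36] [246, 0, 41, 48, 1578] [-61.21  49.15]
w [267.15  88.68] [248, 68, 39, 42, 1268] [-61.42  16.32]
[285.1 218. ] [267, 200, 38, 37, 1102] [491.51377093 110.42576552  54.        ]
[335.17 251.3 ] [330, 246, 11, 11, 90] [522.90101903  78.107648    54.        ]
```

View pics/w25.png

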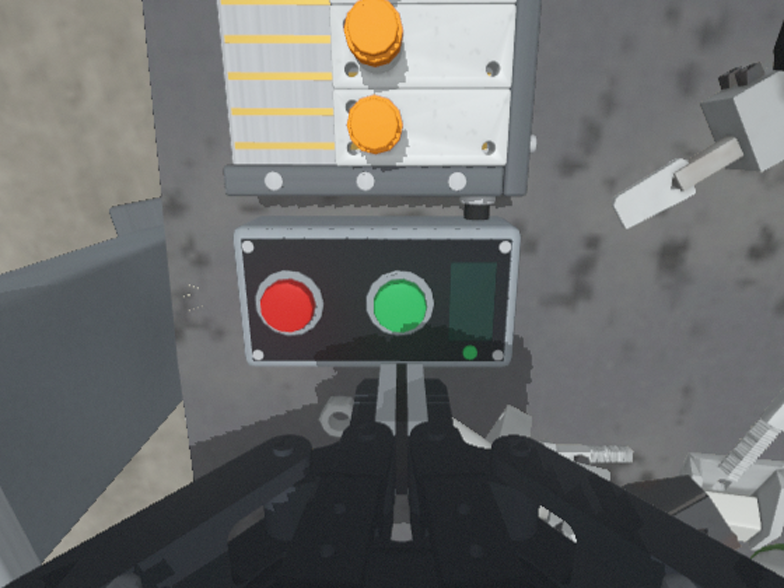

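Emit:
send_rows --pt "0 0 0 0 -0.0005 0.05 1" --pt "0 0 0 0 0 0.04 1" --pt "0 0 0 0 0 0.014 1" --pt "0 0 0 0 0 0 1" --pt "0 0 0 0 0 0 1" --pt "0 0 0 0 0 0 1" --pt "0 0 0 0 0 0 1"

```text
clock: 61.52
position: [492.6, 110.6, 63.3]
eef_rot: [-2.421, -2.003, -0.001]
wrist_force: [-0.3, 0.0, -0.1]
opening: -0.002
```

Run:
```python
from h import *
st(); look("w26")
```

```text
t 61.52 p [492.62 110.65  63.27] yaw -10.79 tilt 0.05 F [-0.34  0.05 -0.14] op -0.002
w [255.23   3.3 ] [235, 0, 41, 10, 277] [-60.32  37.61]
w [254.32  77.17] [221, 41, 67, 73, 3694] [-61.2   16.47]
```

View pics/w26.png

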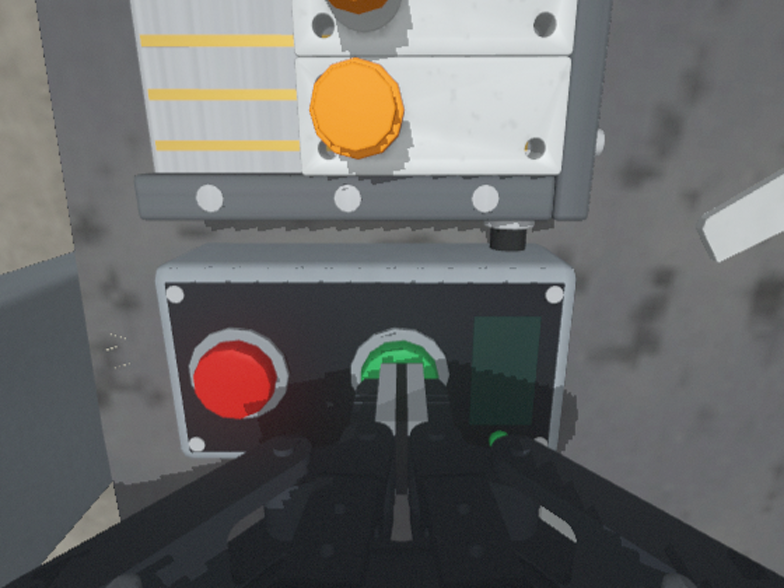

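Emit:
send_rows --pt "0 0 0 0 0 0.0025 1" --pt "0 0 0 0 0 0.0025 1" --pt "0 0 0 0 0 0.0015 1" --pt "0 0 0 0 0 0 1" --pt "0 0 0 0 0 0 1"

```text
clock: 62.25
position: [492.4, 110.3, 57.6]
eef_rot: [2.421, 2.002, -0.0]
wrist_force: [-0.2, 0.4, 0.5]
opening: -0.004
```

Emit:
send_rows --pt "0 0 0 0 0 0.001 1" --pt "0 0 0 0 0 0 1"

```text
clock: 62.5
position: [492.5, 110.4, 56.8]
eef_rot: [2.421, 2.002, 0.0]
wrist_force: [1.2, -0.7, 1.4]
opening: 0.001
```

Emit:
send_rows --pt "0 0 0 0 0 0.001 1" --pt "0 0 0 0 0 0 1"

```text
clock: 62.75
position: [492.5, 110.3, 56.0]
eef_rot: [2.421, 2.002, 0.0]
wrist_force: [0.1, -0.1, 2.4]
opening: 0.001
```

Emit:
send_rows --pt "0 0 0 0 0 0.0006 1" --pt "0 0 0 0 0 0 1"

```text
clock: 63.0
position: [492.4, 110.4, 55.5]
eef_rot: [2.421, 2.002, 0.0]
wrist_force: [-0.5, -0.7, 4.0]
opening: -0.004
```

Emit:
send_rows --pt "0 0 0 0 0 0.0006 1" --pt "0 0 0 0 0 0 1"

```text
clock: 63.25
position: [492.4, 110.4, 55.0]
eef_rot: [-2.421, -2.002, -0.0]
wrist_force: [0.4, -0.5, 3.8]
opening: -0.003
```

Emit:
send_rows --pt "0 0 0 0 0 0.0006 1" --pt "0 0 0 0 0 0 1"

```text
clock: 63.5
position: [492.4, 110.3, 54.5]
eef_rot: [2.421, 2.002, -0.0]
wrist_force: [-1.1, 0.1, 4.1]
opening: -0.002
```

Emit:
send_rows --pt "0 0 0 0 0 0.0006 1" --pt "0 0 0 0 0 0 1"

```text
clock: 63.75
position: [492.4, 110.3, 54.0]
eef_rot: [2.421, 2.002, -0.0]
wrist_force: [0.3, -0.4, 3.3]
opening: 0.003
```

Emit:
send_rows --pt "0 0 0 0 0 0.0006 1" --pt "0 0 0 0 0 0 1"

```text
clock: 64.0
position: [492.4, 110.4, 53.5]
eef_rot: [2.421, 2.002, -0.0]
wrist_force: [1.2, -0.2, 3.0]
opening: -0.003
```

Emit:
send_rows --pt "0 0 0 0 0 0.0006 1" --pt "0 0 0 0 0 0 1"

```text
clock: 64.25
position: [492.4, 110.3, 53.1]
eef_rot: [2.421, 2.002, -0.0]
wrist_force: [1.3, 0.6, 3.1]
opening: -0.0
```

Emit:
send_rows --pt "0 0 0 0 0 0.0004 1" --pt "0 0 0 0 0 0 1"

```text
clock: 64.5
position: [492.4, 110.3, 52.7]
eef_rot: [2.421, 2.002, 0.0]
wrist_force: [0.4, -0.5, 3.5]
opening: -0.004
```

Run:
```python
from h import *
f=[]
for i in range(8): f.append(manip.get_obs()["wrist_force"][2]); im=grab_frame("wrist")
print(np.round(f,2),np.mean(f)); st(); save("w27.png",im,k=1.4)
```

```text
[3.45 2.8  2.45 2.91 3.42 2.48 3.29 2.94] 2.967677473503181
 t 64.9 p [492.38 110.36  52.76] yaw -10.81 tilt 0.0 F [2.09 1.1  2.82] op -0.001
```

View pics/w27.png

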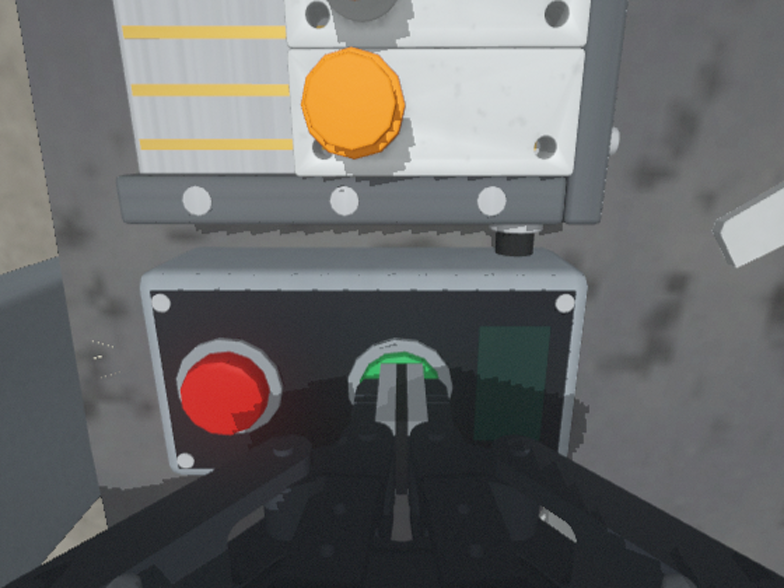

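Emit:
send_rows --pt "0 0 0 0 0 0.0005 1" --pt "0 0 0 0 0 0 1"

```text
clock: 65.15
position: [492.4, 110.4, 52.3]
eef_rot: [2.421, 2.002, -0.0]
wrist_force: [0.5, 0.6, 3.1]
opening: -0.001
```

Run:
```python
from h import *
f=[]
for i in range(8): f.append(manip.get_obs()["wrist_force"][2]); im=grab_frame("top")
print(np.round(f,2),np.mean(f)); st()
```

```text
[3.1  2.43 2.35 3.64 2.98 2.41 3.56 2.34] 2.8522595292770547
 t 65.55 p [492.39 110.36  52.37] yaw -10.81 tilt 0.0 F [1.09 0.08 3.4 ] op -0.003
```

Emit:
send_rows --pt "0 0 0 0 0 -0.005 1" --pt "0 0 0 0 0 -0.02 1" --pt "0 0 0 0 0 -0.06 1" --pt "0 0 0 0 0 -0.07 1" --pt "0 0 0 0 0 -0.05 1" --pt "0 0 0 0 0 0 1" --pt "0 0 0 0 0 0 1"

```text
clock: 66.42
position: [491.8, 110.5, 216.3]
eef_rot: [-2.42, -2.002, 0.0]
wrist_force: [-0.1, 0.1, -0.8]
opening: 0.001
```

Run:
```python
from h import *
st(); look("w28")
im=grab_frame("top");save("t28.png",im,(80,150,360,130),2.2)
```

```text
t 66.42 p [491.81 110.48 216.34] yaw -10.79 tilt 0.05 F [-0.12  0.13 -0.81] op 0.001
w [273.1    4.24] [260, 0, 27, 12, 234] [-61.06  74.4 ]
w [272.97  43.51] [258, 26, 30, 36, 813] [-61.45  49.45]
w [273.26  92.36] [259, 78, 29, 30, 684] [-61.63  16.18]
```

View pics/w28.png

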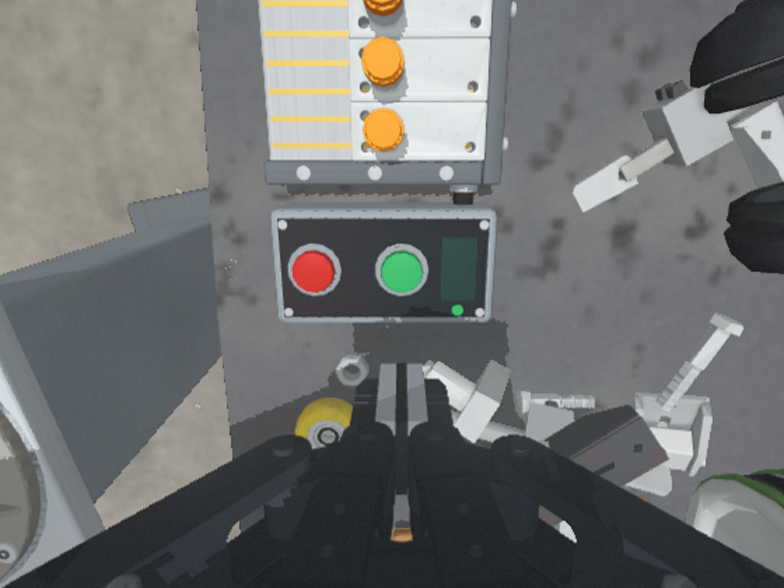

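View pics/t28.png

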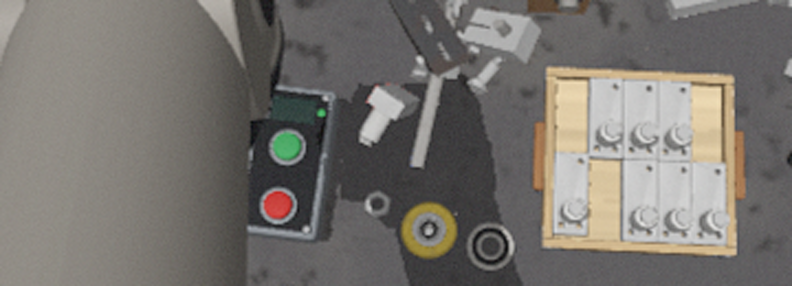

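Emit:
send_rows --pt "0 0 0 -0.06 0 0 1" --pt "0 0 0 -0.06 0 0 1" --pt "0 0 0 -0.06 0 0 1" --pt "0 0 0 -0.06 0 0 1" --pt "0 0 0 0 0 0 1" --pt "0 0 0 0 0 0 1"

```text
clock: 67.32
position: [456.2, -78.2, 216.0]
eef_rot: [-2.421, -2.001, 0.002]
wrist_force: [0.2, -0.1, 0.1]
opening: 0.001
```

Run:
```python
from h import *
st(); look("w29")
im=grab_frame("top");save("t29.png",im,(80,160,170,110),4.5)
```

```text
t 67.33 p [456.17 -78.18 216.01] yaw -10.85 tilt 0.06 F [ 0.21 -0.14  0.12] op 0.001
t [102.01 208.3 ] [11, 10, 82] [-66.33 151.58]
t [134.23 209.37] [10, 10, 79] [-60.27  84.5 ]
t [150.15 211.29] [11, 10, 80] [-60.2   50.86]
t [166.42 213.23] [11, 10, 81] [-60.07  16.54]
```

View pics/t29.png

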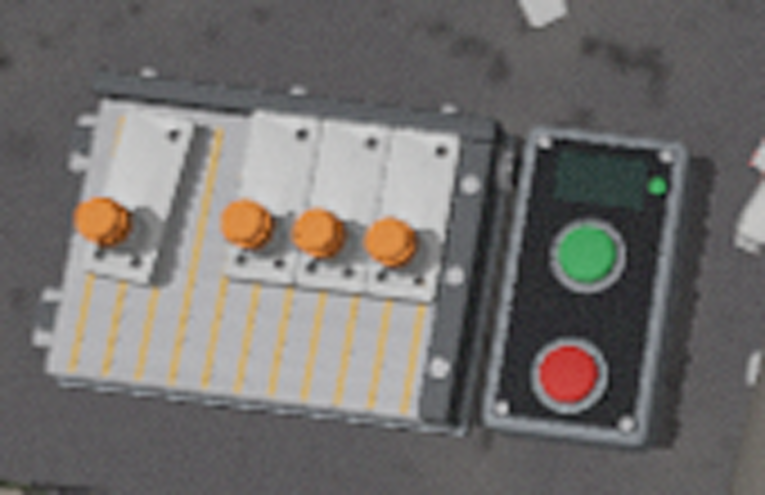

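The top view shows the knock has happened: marked_0 is now at about (102,216), y'≈152 and slightly yawed. The other three are still closed. I go back to fix it.

Run:
```python
from h import *
t=CC-67*EX+135*EY; print(t)
plan([(*t,170,-10.8)])
```

```text
[514.81727162 314.23418347]
-> [np.float64(514.8172716167434), np.float64(314.23418347349957), 170, -10.8]
[-0.0000,0.0000,0.0001,0.0707,-0.0028,0.0082,0],
[-0.0000,0.0000,0.0001,0.0707,-0.0028,0.0082,0],
[-0.0000,0.0000,0.0001,0.0707,-0.0028,0.0082,0],
[-0.0000,0.0000,0.0001,0.0707,-0.0028,0.0082,0],
[-0.0000,0.0000,0.0001,0.0707,-0.0028,0.0082,0],
[-0.0000,0.0000,0.0001,0.0707,-0.0028,0.0082,0],
[-0.0000,0.0000,0.0001,0.0707,-0.0029,0.0082,0],
```

Emit:
send_rows --pt "0 0 0 0.07 -0.0028 0.008 1" --pt "0 0 0 0.07 -0.0028 0.008 0.5" --pt "0 0 0 0.07 -0.0028 0.008 0" --pt "0 0 0 0.07 -0.0028 0.008 0" --pt "0 0 0 0.07 -0.0028 0.008 0" --pt "0 0 0 0.07 -0.0028 0.008 0" --pt "0 0 0 0.07 -0.0028 0.008 0" --pt "0 0 0 0 0 0 0" --pt "0 0 0 0 0 0 0" --pt "0 0 0 0 0 0 0"

```text
clock: 68.72
position: [514.4, 308.9, 171.6]
eef_rot: [-2.422, -2.001, 0.0]
wrist_force: [0.1, -0.2, -0.5]
opening: 1.001
```

Run:
```python
from h import *
st(); look("w30")
```

```text
t 68.72 p [514.4  308.92 171.63] yaw -10.86 tilt 0.01 F [ 0.1  -0.2  -0.49] op 1.001
w [283.76 187.44] [268, 171, 32, 34, 825] [-68.42 152.88]
w [293.21 273.62] [279, 257, 29, 34, 779] [-61.72  87.8 ]
w [292.91 312.69] [279, 296, 29, 35, 771] [-61.81  54.59]
w [292.76 348.95] [279, 332, 28, 35, 777] [-61.79  21.34]
t [102.12 208.37] [11, 10, 86] [-66.45 151.33]
t [134.33 209.3 ] [10, 10, 81] [-60.1   84.33]
t [150.46 211.16] [10, 10, 80] [-59.85  50.27]
t [166.45 213.24] [10, 10, 80] [-60.09  16.47]
```

View pics/w30.png

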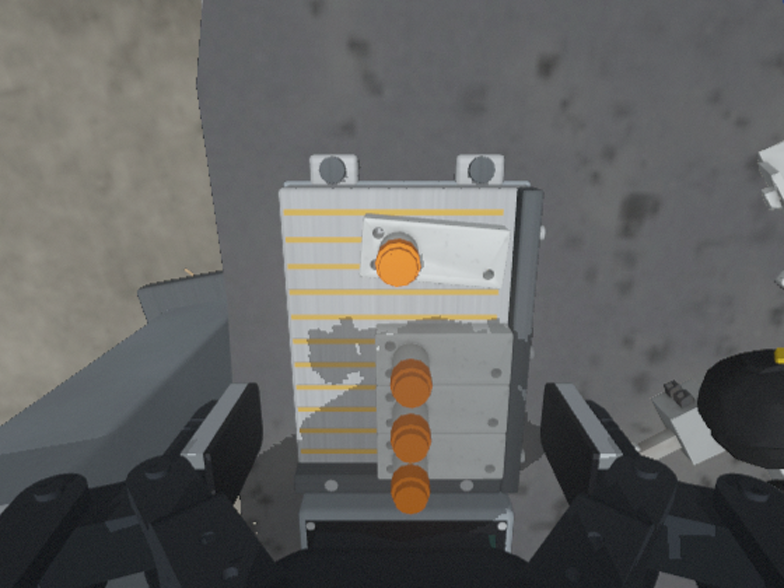

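Run:
```python
from h import *
t=CC-67.5*EX+151.8*EY; print(t)
plan([(*t,120,-16.7),(*t,58,-16.7)],vmax=40)
```

```text
[517.47413408 330.83029994]
-> [np.float64(517.4741340764192), np.float64(330.83029994303445), 120, -16.7]
[-0.0000,-0.0001,0.0162,0.0137,-0.0008,0.0324,0],
[-0.0000,-0.0001,0.0162,0.0136,-0.0015,0.0324,0],
-> [np.float64(517.4741340764192), np.float64(330.83029994303445), 58, -16.7]
[0.0000,0.0000,0.0000,0.0000,0.0000,0.0387,0],
[0.0000,0.0000,0.0000,0.0000,0.0000,0.0387,0],
```

Emit:
send_rows --pt "0 0 0.0162 0.0137 -0.0008 0.0324 0" --pt "0 0 0.0162 0.0137 -0.0015 0.0324 0" --pt "0 0 0 0 0 0 0" --pt "0 0 0 0 0 0 0" --pt "0 0 0 0 0 0 0" --grip_force 40

```text
clock: 69.45
position: [517.9, 331.2, 120.9]
eef_rot: [-2.519, -1.876, -0.002]
wrist_force: [-0.1, 0.3, 0.4]
opening: 1.0
```

Run:
```python
from h import *
st()
plan([(517.5,330.8,57.5,-16.7)],vmax=40)
```

```text
t 69.45 p [517.89 331.22 120.91] yaw -16.65 tilt 0.08 F [-0.09  0.3   0.39] op 1.0
-> [517.5, 330.8, 57.5, -16.7]
[0.0001,-0.0002,0.0001,-0.0004,-0.0002,0.0396,0],
[0.0001,-0.0002,0.0001,-0.0003,-0.0002,0.0396,0],
```

Emit:
send_rows --pt "0 0 0 -0.0004 -0.0003 0.0396 0" --pt "0 0 0 0 0 0.0396 0.2" --pt "0 0 0 0 0 0 0.5" --pt "0 0 0 0 0 0 0.6" --pt "0 0 0 0 0 0 0.7" --pt "0 0 0 0 0 0 0.74" --pt "0 0 0 0 0 0 0.77" --pt "0 0 0 0 0 0 0.8" --pt "0 0 0 0 0 0 1"

```text
clock: 70.58
position: [517.3, 331.7, 57.3]
eef_rot: [-2.519, -1.876, -0.002]
wrist_force: [-2.3, -0.6, 10.6]
opening: 0.243
```

Emit:
send_rows --pt "0 0 0 0 0 0 1" --pt "0 0 0 0 0 -0.002 1" --pt "0 0 0 0 0 -0.002 1" --pt "0 0 0 0 0 0 1" --grip_force 60

```text
clock: 71.08
position: [517.0, 331.3, 59.6]
eef_rot: [2.519, 1.877, -0.0]
wrist_force: [0.9, -0.2, -3.6]
opening: 0.234
```

Run:
```python
from h import *
st(); print(row(pose()[0])); save("w31.png",grab_frame('wrist'),k=1.4)
```

```text
t 71.08 p [516.97 331.31  59.57] yaw -16.64 tilt 0.01 F [ 0.89 -0.21 -3.57] op 0.234
[-68.09 152.18]
```

View pics/w31.png

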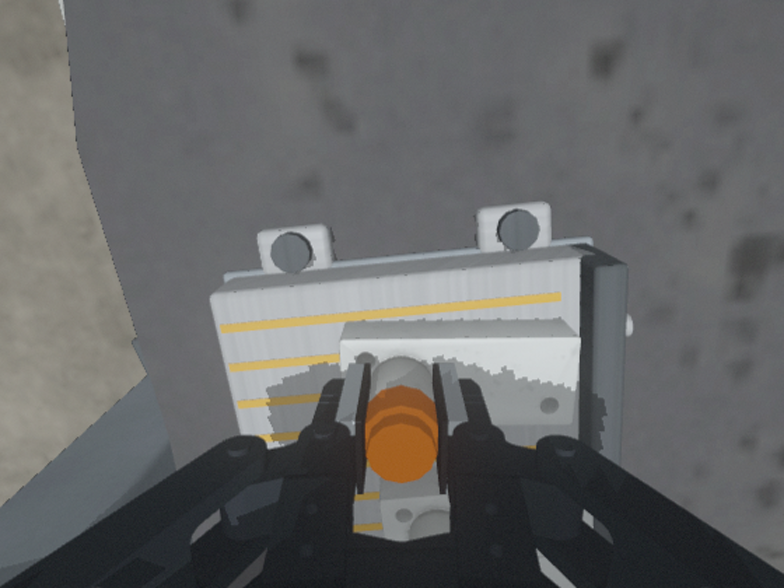

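Emit:
send_rows --pt "0 0 -0.0162 0 0 0 1" --pt "0 0 -0.0162 0 0 0 1" --pt "0 0 0 -0.015 0 0 1" --pt "0 0 0 -0.018 0.004 0 1" --pt "0 0 0 0 0 0 1" --pt "0 0 0 0 0 0 1"

```text
clock: 71.88
position: [515.3, 304.8, 59.6]
eef_rot: [-2.421, -2.001, -0.0]
wrist_force: [-0.6, 0.1, -4.8]
opening: 0.238
```

Run:
```python
from h import *
st(); print(row(pose()[0])); save("w32.png",grab_frame('wrist'),k=1.4)
```

```text
t 71.88 p [515.29 304.76  59.59] yaw -10.85 tilt 0.01 F [-0.6   0.13 -4.84] op 0.238
[-64.76 125.78]
```

View pics/w32.png

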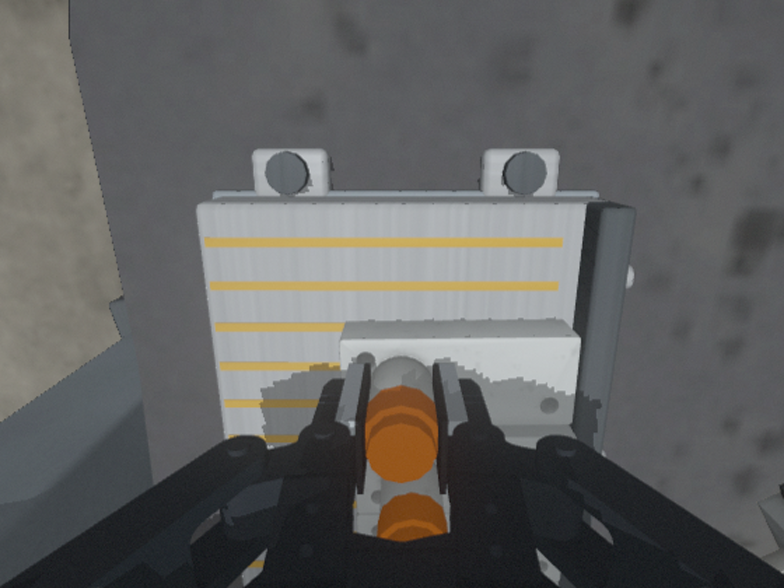

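Emit:
send_rows --pt "0 0 0 0 0.002 0.0018 1" --pt "0 0 0 0 0.0015 0.0006 1" --pt "0 0 0 0 0.001 0 1" --pt "0 0 0 0 0 0 1"

```text
clock: 72.42
position: [518.8, 304.1, 57.6]
eef_rot: [2.421, 2.002, -0.0]
wrist_force: [-0.2, 0.2, -3.9]
opening: 0.24
```

Emit:
send_rows --pt "0 0 0 0 0.001 0 1" --pt "0 0 0 0 0.001 0 1" --pt "0 0 0 0 0 0 1"

```text
clock: 72.8
position: [519.0, 304.3, 57.5]
eef_rot: [-2.419, -2.002, 0.003]
wrist_force: [-9.2, 2.8, 3.7]
opening: 0.236
```

Run:
```python
from h import *
st(); print(row(pose()[0]))
```

```text
t 72.8 p [518.99 304.3   57.51] yaw -10.78 tilt 0.15 F [-9.23  2.82  3.67] op 0.236
[-61.04 126.02]
```

Fence reached (-61.0). Next I push towards the row.

Emit:
send_rows --pt "0 0 0 0 -0.0008 0.0004 1" --pt "0 0 0 -0.002 0 0 1" --pt "0 0 0 -0.002 0 0 1" --pt "0 0 0 -0.002 0 0 1" --pt "0 0 0 -0.0015 0 0 1" --pt "0 0 0 0 0 0 1"

```text
clock: 73.55
position: [518.0, 300.2, 57.7]
eef_rot: [-2.417, -2.003, -0.002]
wrist_force: [-5.6, 9.6, 3.1]
opening: 0.235
```

Emit:
send_rows --pt "0 0 0 -0.001 0 0 1" --pt "0 0 0 -0.001 0 0 1" --pt "0 0 0 0 0 0 1"

```text
clock: 73.92
position: [517.7, 298.8, 57.7]
eef_rot: [-2.417, -2.003, -0.002]
wrist_force: [-5.9, 9.9, 3.0]
opening: 0.233
```

Run:
```python
from h import *
st(); print(row(pose()[0]))
```

```text
t 73.92 p [517.72 298.82  57.7 ] yaw -10.69 tilt 0.15 F [-5.88  9.93  3.03] op 0.233
[-61.26 120.4 ]
```

Emit:
send_rows --pt "0 0 0 -0.001 0.0003 0 1" --pt "0 0 0 -0.001 0 0 1" --pt "0 0 0 0 0 0 1"

```text
clock: 74.3
position: [517.6, 298.0, 57.8]
eef_rot: [-2.416, -2.004, -0.003]
wrist_force: [-7.0, 13.7, 4.2]
opening: 0.238
```

Emit:
send_rows --pt "0 0 0 -0.001 0 0 1" --pt "0 0 0 -0.0005 0 0 1" --pt "0 0 0 0 0 0 1"

```text
clock: 74.68
position: [517.6, 297.7, 57.9]
eef_rot: [-2.415, -2.004, -0.004]
wrist_force: [-5.3, 16.8, 1.0]
opening: 0.237
```

Run:
```python
from h import *
st(); print(row(pose()[0]))
```

```text
t 74.67 p [517.56 297.65  57.92] yaw -10.64 tilt 0.25 F [-5.32 16.83  0.96] op 0.237
[-61.2  119.23]
```

Emit:
send_rows --pt "0 0 0 0.003 0 0 1" --pt "0 0 0 0 0 0 0.76" --pt "0 0 0 0 0 0 0.7" --pt "0 0 0 0 0 0 0.3" --pt "0 0 0 0 0 0 0" --pt "0 0 0 0 0 0 0" --pt "0 0 0 0 0 -0.04 0" --pt "0 0 0 0 0 -0.05 0" --pt "0 0 0 -0.05 0 -0.02 0" --pt "0 0 0 -0.05 0 0 0" --pt "0 0 0 0 0 0 0" --pt "0 0 0 0 0 0 0"

```text
clock: 76.18
position: [503.6, 218.0, 145.4]
eef_rot: [-2.421, -2.002, -0.001]
wrist_force: [-0.7, 0.3, -0.5]
opening: 1.001
```

Run:
```python
from h import *
st(); look("w33",(150,40,240,250),2.4)
plan([(492.5,110.6,146,-10.8)])
```

```text
t 76.17 p [503.57 217.95 145.38] yaw -10.81 tilt 0.03 F [-0.69  0.32 -0.52] op 1.001
w [283.72  97.91] [265, 78, 39, 41, 1239] [-61.68 118.9 ]
w [284.12 157.98] [266, 139, 37, 39, 1100] [-61.54  85.47]
w [284.19 211.64] [267, 193, 35, 38, 1020] [-61.59  52.51]
w [284.26 260.88] [268, 242, 34, 39, 1012] [-61.63  19.31]
t [150.38 211.34] [10, 10, 80] [-60.24  50.36]
t [166.49 213.24] [10, 10, 80] [-60.08  16.39]
-> [492.5, 110.6, 146, -10.8]
[-0.0000,0.0000,0.0001,-0.0674,0.0058,-0.0005,0],
[-0.0000,0.0000,0.0001,-0.0674,0.0058,-0.0005,0],
```

View pics/w33.png

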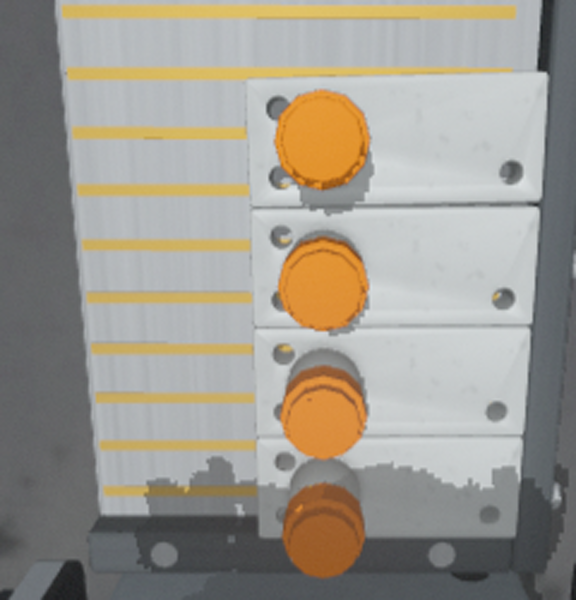

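The row is closed again, with caps at y' 118.9, 85.5, 52.5 and 19.3, as before the knock. I press the hold key again in case the knock came before the first click.

Emit:
send_rows --pt "0 0 0 -0.0674 0.0058 0 0" --pt "0 0 0 -0.0674 0.0058 0 0.5" --pt "0 0 0 0 0 0 1" --pt "0 0 0 0 0 0 1" --pt "0 0 0 0 0 0 1" --pt "0 0 0 0 0 0 1" --pt "0 0 0 0 0 0 1" --grip_force 20

```text
clock: 77.15
position: [492.3, 110.2, 145.2]
eef_rot: [2.42, 2.003, -0.0]
wrist_force: [-0.3, -0.2, -0.9]
opening: -0.001
```

Run:
```python
from h import *
st(); look("w34")
```

```text
t 77.15 p [492.34 110.21 145.22] yaw -10.76 tilt 0.02 F [-0.27 -0.17 -0.95] op -0.001
w [267.08  21.44] [246, 0, 42, 47, 1570] [-61.22  48.9 ]
w [267.71  87.6 ] [249, 67, 39, 42, 1274] [-61.41  16.3 ]
```

Emit:
send_rows --pt "0 0 0 0 0 0.05 1" --pt "0 0 0 0 0 0.04 1" --pt "0 0 0 0 0 0.013 1" --pt "0 0 0 0 0 0 1" --pt "0 0 0 0 0 0 1" --pt "0 0 0 0 0 0 1" --pt "0 0 0 0 0 0 1"

```text
clock: 78.12
position: [492.5, 110.0, 63.4]
eef_rot: [-2.421, -2.003, -0.001]
wrist_force: [-0.3, 0.3, -0.1]
opening: -0.0
```

Run:
```python
from h import *
st(); save("w35.png",grab_frame('wrist'),k=1.4)
```

```text
t 78.12 p [492.55 110.04  63.41] yaw -10.8 tilt 0.05 F [-0.3   0.29 -0.06] op -0.0
```

View pics/w35.png

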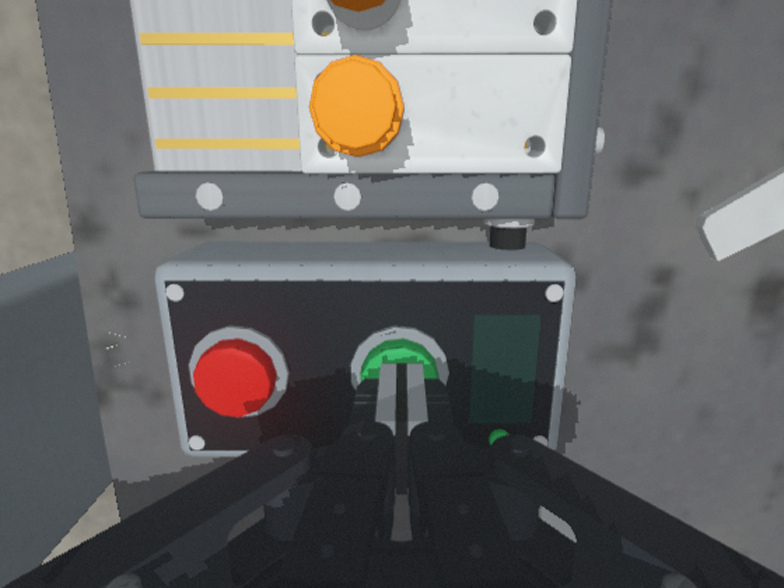

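Emit:
send_rows --pt "0 0 0 0 0 0.0025 1" --pt "0 0 0 0 0 0.0025 1" --pt "0 0 0 0 0 0.002 1" --pt "0 0 0 0 0 0.0015 1" --pt "0 0 0 0 0 0.0012 1" --pt "0 0 0 0 0 0 1"

```text
clock: 78.92
position: [492.3, 109.7, 55.1]
eef_rot: [-2.421, -2.002, 0.0]
wrist_force: [-0.7, -0.5, 4.1]
opening: -0.002
```

Emit:
send_rows --pt "0 0 0 0 0 0.0006 1" --pt "0 0 0 0 0 0.0006 1" --pt "0 0 0 0 0 0 1"

```text
clock: 79.3
position: [492.3, 109.7, 54.1]
eef_rot: [-2.421, -2.002, 0.0]
wrist_force: [-2.6, -0.1, 2.8]
opening: -0.001
```

Emit:
send_rows --pt "0 0 0 0 0 0.0006 1" --pt "0 0 0 0 0 0.0006 1" --pt "0 0 0 0 0 0 1"

```text
clock: 79.68
position: [492.3, 109.7, 53.2]
eef_rot: [-2.421, -2.002, 0.0]
wrist_force: [-0.5, -0.6, 2.8]
opening: -0.002
```

One more 0.8 mm, to the same depth as before (about 52.3), then I check the force.

Emit:
send_rows --pt "0 0 0 0 0 0.0005 1" --pt "0 0 0 0 0 0.0005 1" --pt "0 0 0 0 0 0 1"

```text
clock: 80.05
position: [492.3, 109.8, 52.4]
eef_rot: [2.421, 2.002, -0.0]
wrist_force: [-1.8, -1.0, 3.4]
opening: 0.001
```

Run:
```python
from h import *
f=[]
for i in range(6): f.append(manip.get_obs()["wrist_force"][2]); im=grab_frame("top")
print(np.round(f,2),np.mean(f)); st()
```

```text
[3.41 3.69 2.44 3.23 2.68 3.92] 3.230412323714113
 t 80.35 p [492.33 109.72  52.44] yaw -10.81 tilt 0.01 F [-1.62 -1.18  3.04] op 0.001
```

Emit:
send_rows --pt "0 0 0 0 0 -0.005 1" --pt "0 0 0 0 0 -0.02 1" --pt "0 0 0 0 0 -0.06 1" --pt "0 0 0 0 0 -0.07 1" --pt "0 0 0 0 0 -0.05 1" --pt "0 0 0 -0.06 0 0 1" --pt "0 0 0 -0.06 0 0 1" --pt "0 0 0 -0.06 0 0 1" --pt "0 0 0 -0.06 0 0 1" --pt "0 0 0 0 0 0 1" --pt "0 0 0 0 0 0 1"

```text
clock: 81.72
position: [456.5, -78.7, 216.9]
eef_rot: [-2.421, -2.002, -0.001]
wrist_force: [0.5, 1.3, 1.4]
opening: -0.004
```

Run:
```python
from h import *
st(); look("w36")
im=grab_frame("top");save("t36.png",im,(80,150,360,130),2.2);save("t36z.png",im,(80,160,170,110),4.5)
```

```text
t 81.72 p [456.5  -78.65 216.91] yaw -10.84 tilt 0.05 F [0.54 1.26 1.44] op -0.004
t [117.62 207.46] [10, 10, 78] [-60.55 119.63]
t [134.21 209.26] [11, 10, 81] [-60.05  84.59]
t [150.17 211.26] [11, 10, 78] [-60.13  50.83]
t [166.38 213.28] [11, 10, 80] [-60.19  16.6 ]
```

View pics/t36.png

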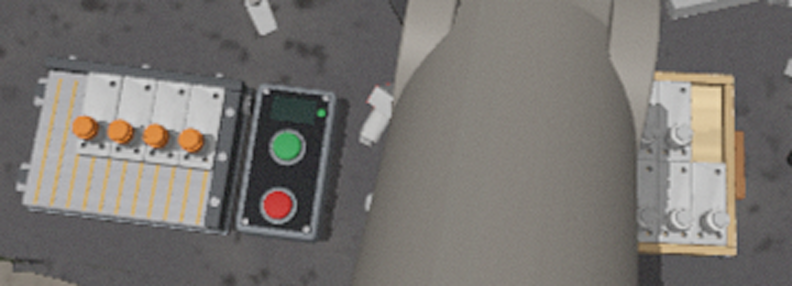

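View pics/t36z.png

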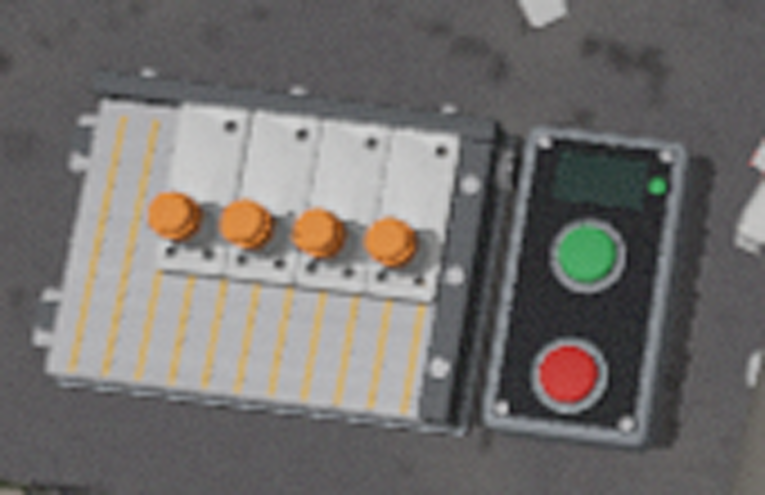

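The top view gives 35.0 mm between the last two posts, against a limit of 35.8. I check that joint once more with the wrist camera.

Emit:
send_rows --pt "0 0 0 0.07 0 0 1" --pt "0 0 0 0.07 0 0 1" --pt "0 0 0 0.07 0 0 1" --pt "0 0 0 0.07 0 0 1" --pt "0 0 0 0.07 0 0.04 1" --pt "0 0 0 0 0 0.05 1" --pt "0 0 0 0 0 0 1" --pt "0 0 0 0 0 0 1" --pt "0 0 0 0 0 0 1"

```text
clock: 83.0
position: [509.2, 194.5, 147.0]
eef_rot: [-2.421, -2.001, -0.003]
wrist_force: [0.0, 0.3, -0.2]
opening: -0.004
```

Run:
```python
from h import *
st(); look("w37",(170,20,210,160),3.7)
```

```text
t 83.0 p [509.2  194.49 146.99] yaw -10.85 tilt 0.12 F [ 0.02  0.31 -0.18] op -0.004
w [265.53  56.55] [246, 34, 40, 46, 1395] [-61.42 118.33]
w [266.81 120.61] [248, 101, 38, 40, 1156] [-61.34  84.65]
w [267.89 176.99] [250, 159, 36, 37, 1051] [-61.29  51.88]
w [268.69 229.  ] [252, 210, 34, 39, 1010] [-61.36  18.62]
t [132.69 209.8 ] [8, 10, 49] [-61.57  87.52]
t [166.44 213.28] [10, 10, 79] [-60.17  16.48]
```

View pics/w37.png

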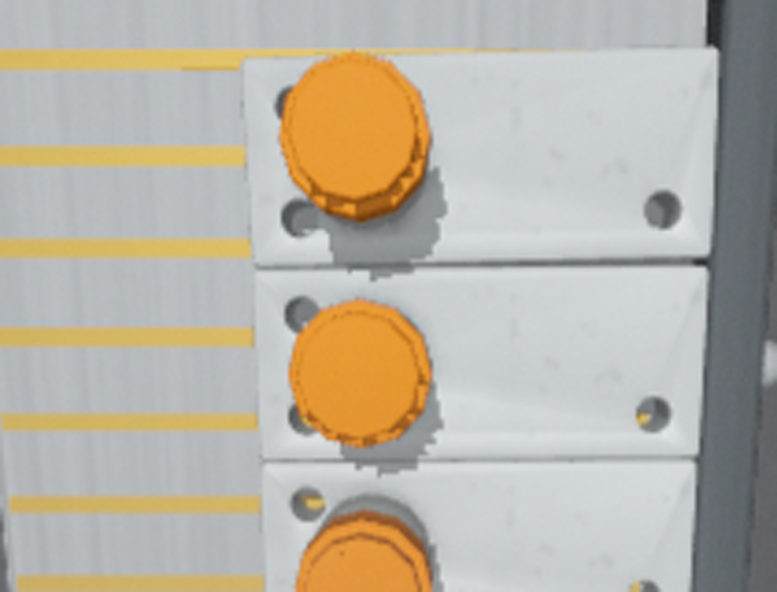

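Emit:
send_rows --pt "0 0 0 0 0 -0.06 1" --pt "0 0 0 0 0 -0.06 1" --pt "0 0 0 0 0 0 1" --pt "0 0 0 0 0 0 1"

```text
clock: 83.6
position: [508.2, 194.7, 241.5]
eef_rot: [-2.42, -2.002, -0.001]
wrist_force: [-0.2, 0.7, 0.2]
opening: -0.003
```

Run:
```python
from h import *
st(); print(manip.sign_off())
```

```text
t 83.6 p [508.25 194.7  241.52] yaw -10.79 tilt 0.06 F [-0.24  0.75  0.22] op -0.003
the job is handed in; nothing more can be done
None
```

I moved the three orange-topped blocks from the crate onto the plate and closed the row of four with marked_0 as the outer block. I then pressed the green key to its click, let it go, and handed the job in at 83.6 s; no verdict was reported.

- **Knock:** After the first press, a check showed marked_0 had been knocked about 3 cm aside and turned. I can't tell whether that was before or after the click. I put it back, closed the row again and pressed the green key a second time.
- **Key press:** Both times the force peaked at about 4 N, dropped to about 3 N, and I stopped at an estimated 4.3 mm of travel. There is no direct reading of the key's travel, so this comes from force and height only.
- **Row:** In the last wrist picture the posts are in line, with spacings of 33.7, 32.8 and 33.3 mm. A thin wedge of about 0.7 mm shows at the fence end, between marked_0 and its neighbour. One top-camera reading put the distance between those two posts at 35.0 mm, against a limit of 35.8. I judged both within limits and left the row alone.
- **Crate and red key:** All seven plain blocks looked flat in the crate in the last full view, taken after the first press. The red key was never touched. The arm finished well above everything.

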